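# Put the glaze case in order and close it

### The job

Get the glaze case ready for the next shift: the teal and the blue jar stand on each other's colour spots, so swap them, stand the ochre jar on its own spot if it was left out on the bench, and slide every test tile waiting in the wooden rack fully down into the slot behind the spot of its own colour. When all is in, close the lid of the case fully; keep the jars upright and leave everything else on the bench where it is.

Things in the scene. Friction and masses are not known exactly. Their poses are not given: they have to be found in the camera images.
- jar_teal: closed glaze jar, teal body, white cap with a teal dot: 48 mm in diameter up to 42 mm, cap 44 mm in diameter, 60 mm tall in all, about 0.17 kg. Origin at the centre of its underside, z up. Starts inside the case on the blue spot.
- jar_blue: closed glaze jar, blue body, white cap with a blue dot: 48 mm in diameter up to 42 mm, cap 44 mm in diameter, 60 mm tall in all, about 0.17 kg. Origin at the centre of its underside, z up. Starts inside the case on the teal spot.
- jar_ochre: closed glaze jar, ochre body, white cap with an ochre dot: 48 mm in diameter up to 42 mm, cap 44 mm in diameter, 60 mm tall in all, about 0.17 kg. Origin at the centre of its underside, z up. May be absent.
- tile_teal: fired teal test tile with a white foot, a flat slab standing on edge in the wooden rack: 50 mm along its x, 8 mm thick along its y, 65 mm tall, about 65 g; pinch it across its faces (y). Origin at the centre of its underside. May be absent.
- tile_blue: fired blue test tile with a white foot, a flat slab standing on edge in the wooden rack: 50 mm along its x, 8 mm thick along its y, 65 mm tall, about 65 g; pinch it across its faces (y). Origin at the centre of its underside. May be absent.
- tile_ochre: fired ochre test tile with a white foot, a flat slab standing on edge in the wooden rack: 50 mm along its x, 8 mm thick along its y, 65 mm tall, about 65 g; pinch it across its faces (y). Origin at the centre of its underside. May be absent.
- spot_teal: flush round teal swatch, 62 mm wide, in the case floor: the place of the teal jar. Origin at its centre on the floor, 8 mm above the bench; axes parallel to the case's (x towards the hinge). The slot for this colour's tile lies straight behind, its middle at x = +107 mm, y = 0 in this frame. Which of the three places is which varies.
- spot_blue: flush round blue swatch, 62 mm wide, in the case floor: the place of the blue jar. Origin at its centre on the floor, 8 mm above the bench; axes parallel to the case's (x towards the hinge). The slot for this colour's tile lies straight behind, its middle at x = +107 mm, y = 0 in this frame. Which of the three places is which varies.
- spot_ochre: flush round ochre swatch, 62 mm wide, in the case floor: the place of the ochre jar. Origin at its centre on the floor, 8 mm above the bench; axes parallel to the case's (x towards the hinge). The slot for this colour's tile lies straight behind, its middle at x = +107 mm, y = 0 in this frame. Which of the three places is which varies.
- case: open plywood glaze case fixed to the bench, outside 240 mm along its x, 366 mm along its y, 80 mm tall, walls and floor 8 mm thick. Origin at the centre of its underside; x points to the hinged long side, y along the case. The three jar places lie in a row at x = -45 mm, y = -95, 0, +95 mm.
- case_strip: slotted wooden strip inside the case along its hinged side (at x = +62 mm of the case), 36 mm wide, top 26 mm above the case floor. Origin: middle of its underside, on the case floor; axes as the case's. Cross slots at y = -95, 0, +95 mm, 11 mm wide, open down to the floor, mouths chamfered to 17 mm; a tile stands in a slot with its faces square to y, and stands on the case floor when fully down.
- case_lid (a joint): flat plywood lid of the case, 10 mm thick, 240 mm from hinge to free edge, 366 mm long, hinged on the case's +x side. 0 = fully shut, grows as it opens, about 1.7 = standing open; stiff hinge: it stays at any angle and takes a few newtons at its free edge to move. It can be pushed shut from its outer face and lifted open again by its knob.
- case_lid_hinge (a point): middle of the lid's hinge line, which runs along the case's y
- case_lid_handle (a point): the black knob on the lid's outer face close to its free edge: 28 mm wide, 43 mm tall; this is its grip point, 35 mm out of the face, 210 mm from the hinge line
- rack: wooden tile rack fixed to the bench, foot 70 mm along its x, 200 mm along its y, 6 mm thick, with a strip 40 mm wide, 32 mm tall from the bench, and three cross slots 11 mm wide at y = -60, 0, +60 mm in which tiles stand on the foot. Origin at the centre of its underside.
- vase: pale green fluted clay vase, 68 mm wide, 95 mm tall. Not to be disturbed.
- bowl: dark brown bowl, 148 mm wide, 62 mm tall. Not to be disturbed.
- saucer: white plate with a brush lying on it, 130 mm wide, 16 mm tall. Not to be disturbed.
- white_jar: white jar with a grey cap, 60 mm wide, 80 mm tall. Not to be disturbed.
- rib: round flat dark wooden rib, 72 mm wide, 6 mm thick. Not to be disturbed.
- brush_pot: terracotta pot with brushes standing in it, 72 mm wide, 95 mm tall, brushes to 200 mm. Not to be disturbed.
Not all that is in view belongs to the job. There is more than one size of the jar_ochre; the job needs the middle-sized.

How it is judged (in metres and radians):
On the way, in this order (a step that is already met when the one before it is completed fails the run):
1. with the lid still open, every jar present stands on the spot of its colour and every tile present stands in the slot of its colour (horizontal distance between jar_teal and spot_teal below 0.015 m and angle between each of jar_teal, jar_blue, jar_ochre's own z axis and vertical below 0.1 rad and z of jar_teal in the frame of spot_teal between -0.006 and 0.006 m and horizontal distance between jar_blue and spot_blue below 0.015 m and z of jar_blue in the frame of spot_blue between -0.006 and 0.006 m and horizontal distance between jar_ochre and spot_ochre below 0.015 m and z of jar_ochre in the frame of spot_ochre between -0.006 and 0.006 m and x of tile_teal in the frame of spot_teal between 0.089 and 0.125 m and y of tile_teal in the frame of spot_teal between -0.006 and 0.006 m and z of tile_teal in the frame of spot_teal between -0.006 and 0.005 m and angle between each of tile_teal, tile_blue, tile_ochre's own z axis and vertical below 0.15 rad and x of tile_blue in the frame of spot_blue between 0.089 and 0.125 m and y of tile_blue in the frame of spot_blue between -0.006 and 0.006 m and z of tile_blue in the frame of spot_blue between -0.006 and 0.005 m and x of tile_ochre in the frame of spot_ochre between 0.089 and 0.125 m and y of tile_ochre in the frame of spot_ochre between -0.006 and 0.006 m and z of tile_ochre in the frame of spot_ochre between -0.006 and 0.005 m and value of joint case_lid above 0.5 rad), for 0.2 s.
2. the lid is shut (value of joint case_lid below 0.05 rad), for 0.2 s.
At the end, for the whole second after the job is handed in: every jar present stands upright on the case floor within 15 mm of the centre of its colour's spot; every tile present stands upright, fully down (within 5 mm) in the slot behind its colour's spot, within 18 mm of the slot's middle along the slot; all at rest; the lid is shut to within 0.05 rad (horizontal distance between jar_teal and spot_teal below 0.015 m and angle between each of jar_teal, jar_blue, jar_ochre's own z axis and vertical below 0.1 rad and z of jar_teal in the frame of spot_teal between -0.006 and 0.006 m and horizontal distance between jar_blue and spot_blue below 0.015 m and z of jar_blue in the frame of spot_blue between -0.006 and 0.006 m and horizontal distance between jar_ochre and spot_ochre below 0.015 m and z of jar_ochre in the frame of spot_ochre between -0.006 and 0.006 m and x of tile_teal in the frame of spot_teal between 0.089 and 0.125 m and y of tile_teal in the frame of spot_teal between -0.006 and 0.006 m and z of tile_teal in the frame of spot_teal between -0.006 and 0.005 m and angle between each of tile_teal, tile_blue, tile_ochre's own z axis and vertical below 0.15 rad and x of tile_blue in the frame of spot_blue between 0.089 and 0.125 m and y of tile_blue in the frame of spot_blue between -0.006 and 0.006 m and z of tile_blue in the frame of spot_blue between -0.006 and 0.005 m and x of tile_ochre in the frame of spot_ochre between 0.089 and 0.125 m and y of tile_ochre in the frame of spot_ochre between -0.006 and 0.006 m and z of tile_ochre in the frame of spot_ochre between -0.006 and 0.005 m and linear speed of each of jar_teal, tile_teal, jar_blue, tile_blue, jar_ochre, tile_ochre below 0.02 m/s and value of joint case_lid below 0.05 rad); the robot touches nothing.
It fails at once if something else on the bench is pushed more than 3 cm from its place (distance of any of vase, bowl, saucer, white_jar, rib, brush_pot from where it was at the start of the episode above 0.03 m).
It fails at once if a jar is tipped over (angle between any of jar_teal, jar_blue, jar_ochre's own z axis and vertical above 0.8 rad).
Of jar_ochre, tile_teal, tile_blue, tile_ochre only 2 to 4 are there at a start; the rules pass over those that are not, and their reading is None.
At some moment in a run one of jar_teal, jar_blue, jar_ochre may be knocked a few centimetres aside while the robot is not near it.
It also fails if it takes over 210 s, if anything falls off the work surface, if the arm or the gripper's body presses on something with over 40 N, if the wrist force passes 120 N, or if a joint passes its speed limit or range.

### The arm

A 6-joint arm with a two-finger parallel gripper is mounted at the origin on the work surface. World frame = base frame: x ahead of the robot, y to its left, z up, the work surface at z = 0. Lengths are in mm, angles in rad, forces in N, time in s.
With the tool pointing down it reaches from about 275 to 750 mm from the base axis. Payload 10.2 kg.
Tool frame: the origin (TCP) lies midway between the tips of the shut fingers; the grasp point (between the pads) lies 19 mm behind it; x points along the fingers, y is the direction in which the jaws open and shut, and the axes are right-handed (so a half turn about x gives the same grasp; the last joint's range is limited). The gripper opens to 85 mm and grips with 20 to 120 N. Pads are 22 mm wide; open, the fingers measure 114 mm over their backs; the gripper's body (76 mm by 85 mm) begins 54 mm behind the grasp point. The pads swing forward as they close: fully open they stand 13 mm farther back than shut.
Start: joints at [0.909, 0.313, 1.498, -0, 1.331, -0.223], TCP at [223.061, 475.263, 231.294] pointing down, gripper open.
Joint ranges: [-2.94, 2.94], [-0.97, 2.17], [0.19, 2.56], [-1.23, 4.37], [0.02, 3.11], [-2.88, 2.88]. Speed limits (rad/s): [2.39, 2.39, 3.01, 3.14, 3.14, 3.14].

### API

Orientations are given as a unit quaternion [w, x, y, z].
In Python, from rig import ctrl gives the robot as it stands.
- The arm moves only by the tool arm_command, never from a script. Its argument "plan" is a list of rows, each a list of 5 numbers: the shift along the tool's x, y, z in m, then the turn about the tool's x in rad, then the opening, from 0 (shut) to 1 (fully open). A call has 1 to 12 rows; each row shifts and turns the commanded pose from where the row before left it, along the tool's axes as they then stand; what a row does not reach is not made up. A row lasts 1/8 s, in which the tool goes at most 62.5 mm and 10.7 degrees, less where a joint would pass 70% of its speed; a pose out of reach is approached as far as the arm can. A call with a gripper value outside its range is refused whole. The fingers move at their own pace and stop on an object; "squeeze" is the grip in N (left out, the last holds). Time passes only in rows, so rows that do not move let the fingers close. It gives the time, the measured TCP pose, the force and the opening at its end, in the units of the state.
- ctrl.sense(): the state, without advancing time (a new reading comes with each control period).
- ctrl.capture(name): name is "scene" or "top" or "wrist"; returns a dict with "color" (384x512x3 uint8, red, green, blue), "fx", "fy", "cx", "cy" (pixels), "k1" (the pictures are not rectified: a ray, as slopes to the right and down, at radius r is drawn at 1 + k1 r^2 times it, then the intrinsics apply), "xyz" and "orientation" of the camera in the world; the wrist camera has in their place "hand_eye" (4x4, takes a point from camera to tool coordinates, whose origin is the TCP and whose axes are the tool frame's). Camera axes: x right, y up, looking along -z (the intrinsics and any distortion apply to the point x, -y, -z); pixel columns grow to the right and rows downward; lengths in mm; the calibration is good to about 2 mm. A picture is of the moment at which its call begins: read the wrist's pose just before it. There is no depth.
- ctrl.finish_job(): hands the job in, once; it reports no verdict.
Trained networks look in the newest picture that a camera, given by its name, has taken for a name from the list of things; names that differ only in an ending like _2 or _b are one class to them, and where a whole thing is asked for, a point or a joint stands for the part that bears it (a point fixed in the world has none). Each returns a list of dicts, best first, with "score" (0 to 1); they miss things now and then, are a little off and sometimes report something else, mostly with a low value. They report only what shows in the picture. A call takes as long as a camera call. They do not tell look-alikes from the thing itself.
- ctrl.spot_in(camera, query): "uv" ([column, row] in pixels, amid what is visible of it).
- ctrl.regions_of(camera, query): "mask" (384x512 bool, what is visible of it) and "uv" ([column, row] in pixels, amid what is visible of it).
- ctrl.place_of(camera, query): "uv" ([column, row] in pixels: a listed point, or the origin of a listed thing).
The state is a dict: "time_s": time; "joints": joint angles; "dq": joint speeds; "tau": joint torques, N m; "eef_pos": TCP position; "ee_rot": TCP orientation; "force": force on the tool from outside, world axes, zero at the start; "wrist_torque": the same for the moment, N m; "grip_width": opening from 0.0 (shut) to 1.0 (fully open).
Only numpy, scipy, OpenCV 4.12 (cv2) and the standard library are available. Lean on these libraries where they do the work, as an engineer would, in place of code of your own. Each camera call takes 0.05 s, during which the arm holds its last target.

## Working session

There is one attempt and no reset: what is moved stays moved. The work goes in short steps, Python scripts to look and compute and a tool call to move; the robot and the scene stay as the last step left them, time stands still between calls to the robot, and variables do not carry over. Pictures are saved under pics/ and viewed, and the job is handed in when it is done.

Besides the shell and the picture viewer there is one more tool, called after "Call:" by a JSON object that holds its "op" and its "data", one argument or row to a line. arm_command: Moves the arm, as the interface text tells. Its arguments: {"type":"object","properties":{"plan":{"type":"array"},"squeeze":{"type":"number"}},"required":["plan"]}

```bash
mkdir -p pics; ls; python3 - <<'E'
from rig import ctrl
import cv2
s=ctrl.sense();print({k:(v if not hasattr(v,'tolist') else v.tolist()) for k,v in s.items()})
for n in ["scene","top","wrist"]:
    c=ctrl.capture(n);cv2.imwrite(f"pics/{n}0.png",c["color"][:,:,::-1])
    print(n,{k:v for k,v in c.items() if k!="color"})
E
```

```text
pics
{'time_s': 0.0, 'joints': [0.9086200507554958, 0.3134650908028095, 1.4984323065930887, -3.145711696631409e-05, 1.3310118110502938, -0.2234348031540267], 'dq': [-0.0009173748217463413, 0.00045940850964402524, 8.290868396247205e-05, -0.0003282551899771246, 0.00023379755564420252, -0.000222709094087876], 'tau': [0.000402535661123693, -41.226725578308105, -25.974276065826416, -0.00013708174265048, 0.004164754645898938, 2.9220656188044813e-05], 'eef_pos': [222.8914910820626, 475.0495545104415, 230.72915677003144], 'ee_rot': [0.6899714131811246, 0.15344955816671862, 0.6903507807325353, -0.1542999728880713], 'force': [0.5592367558386092, -0.23721604001668578, 0.006333874194806567], 'wrist_torque': [0.028935683172748715, 0.03939956311079575, -0.01907456641655058], 'grip_width': 0.9998080404549609}
scene {'fx': 373.5074465421316, 'fy': 373.5074465421316, 'cx': 253.5569624573733, 'cy': 186.48793041886643, 'k1': -0.0785417406860828, 'xyz': array([1131.16299561,  113.94259383,  857.70170144]), 'orientation': array([0.67616767, 0.23235866, 0.22940489, 0.66043935])}
top {'fx': 377.4142077269327, 'fy': 377.4142077269327, 'cx': 259.6548726908037, 'cy': 191.94509170088853, 'k1': 0.002733174117478394, 'xyz': array([ 452.34630695,  122.2006008 , 1011.8884513 ]), 'orientation': array([ 0.71389819,  0.02030258, -0.02216287, -0.69960417])}
wrist {'fx': 280.2895609639583, 'fy': 280.2895609639583, 'cx': 251.06161301352282, 'cy': 194.19481279655352, 'k1': 0.016249747831308795, 'hand_eye': array([[-8.60067869e-04,  2.80539124e-01, -9.59842206e-01,
        -1.41426651e+02],
       [ 9.99999433e-01,  8.43465124e-04, -6.49525944e-04,
         2.00097375e-01],
       [ 6.27375985e-04, -9.59842220e-01, -2.80539691e-01,
        -7.16299784e+01],
       [ 0.00000000e+00,  0.00000000e+00,  0.00000000e+00,
         1.00000000e+00]])}
```

View pics/scene0.png

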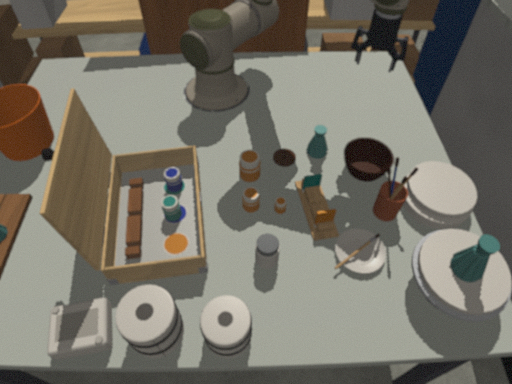

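View pics/top0.png

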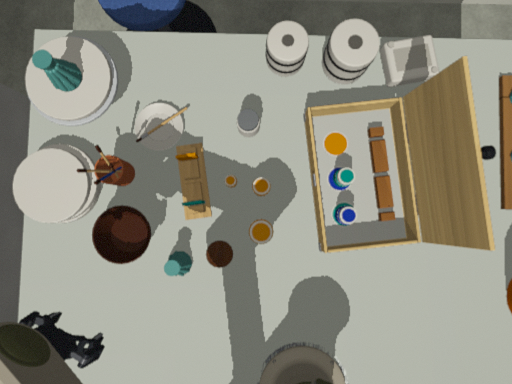

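View pics/wrist0.png

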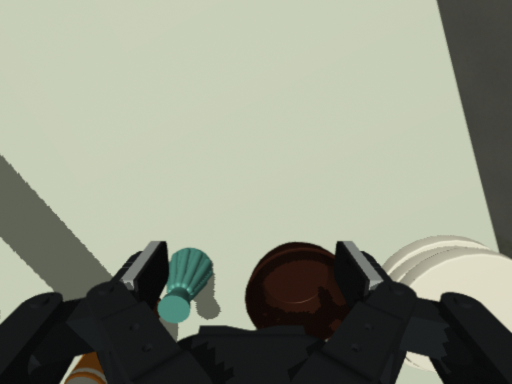

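```bash
cat > h.py <<'E'
from rig import ctrl
import numpy as np, cv2
from scipy.spatial.transform import Rotation as R
def q2R(q): return R.from_quat([q[1],q[2],q[3],q[0]]).as_matrix()
def cam(n,save=None):
    s=ctrl.sense(); c=ctrl.capture(n)
    if n=="wrist":
        T=np.array(c["hand_eye"]); Rt=q2R(s["ee_rot"]); 
        c["R"]=Rt@T[:3,:3]; c["t"]=Rt@T[:3,3]+np.array(s["eef_pos"])
    else: c["R"]=q2R(c["orientation"]); c["t"]=np.array(c["xyz"])
    if save: cv2.imwrite(f"pics/{save}.png",c["color"][:,:,::-1])
    return c
def ray(c,uv):
    x=(uv[0]-c["cx"])/c["fx"]; y=(uv[1]-c["cy"])/c["fy"]
    rd=np.hypot(x,y); r=rd
    for _ in range(20): r=rd/(1+c["k1"]*r*r)
    k=r/rd if rd>0 else 1
    d=c["R"]@np.array([x*k,-y*k,-1]); return c["t"],d/np.linalg.norm(d)
def at_z(c,uv,z):
    o,d=ray(c,uv); return o+d*(z-o[2])/d[2]
def proj(c,P):
    p=c["R"].T@(np.asarray(P,float)-c["t"]); x=p[0]/-p[2]; y=-p[1]/-p[2]
    k=1+c["k1"]*(x*x+y*y); return np.array([c["cx"]+c["fx"]*x*k,c["cy"]+c["fy"]*y*k])
def tri(obs):
    A=np.zeros((3,3));b=np.zeros(3)
    for c,uv in obs:
        o,d=ray(c,uv);M=np.eye(3)-np.outer(d,d);A+=M;b+=M@o
    P=np.linalg.solve(A,b)
    return P,[np.linalg.norm(np.cross(ray(c,uv)[1],P-c["t"])) for c,uv in obs]
def tool(P,s=None,grasp=False):
    "shift from TCP to P in tool axes, m"
    s=s or ctrl.sense(); return q2R(s["ee_rot"]).T@(np.asarray(P,float)-s["eef_pos"])/1000
def crop(c,u,v,w,hh,f,name):
    im=c["color"][max(0,v):v+hh,max(0,u):u+w,::-1]; cv2.imwrite(f"pics/{name}.png",cv2.resize(im,None,fx=f,fy=f,interpolation=cv2.INTER_CUBIC))
E
python3 - <<'E'
from h import *
np.set_printoptions(precision=1,suppress=True)
print(q2R(ctrl.sense()["ee_rot"]).T)
T=cam("top");S=cam("scene")
crop(T,160,90,280,170,2.8,"topc"); crop(S,100,130,260,150,3,"scenec")
for q in ["jar_teal","jar_blue","jar_ochre","tile_teal","tile_blue","tile_ochre","spot_teal","spot_blue","spot_ochre","case","case_strip","case_lid_hinge","case_lid_handle","rack"]:
    a=ctrl.place_of("top",q);b=ctrl.place_of("scene",q)
    print(q,[(np.array(x["uv"]),round(x["score"],2)) for x in a[:4]],"|",[(np.array(x["uv"]),round(x["score"],2)) for x in b[:4]])
    for x in a[:3]:
        for y in b[:3]:
            if min(x["score"],y["score"])<.3: continue
            P,e=tri([(T,x["uv"]),(S,y["uv"])])
            if max(e)<8: print("    ",P,np.array(e))
E
```

```text
[[-0.  -0.  -1. ]
 [ 0.4  0.9 -0. ]
 [ 0.9 -0.4 -0. ]]
jar_teal [(array([343.4, 176.9]), 0.81)] | [(array([171.5, 215.6]), 0.59)]
     [ 557.9 -102.7    4.5] [0.9 0.9]
jar_blue [(array([198.5, 202.8]), 0.67)] | [(array([177. , 186.8]), 0.77)]
jar_ochre [(array([261.7, 228.5]), 0.88), (array([261.3, 186.4]), 0.59), (array([160.8, 129.1]), 0.41), (array([231.8, 184.1]), 0.4)] | [(array([250. , 173.5]), 0.74), (array([276.9, 209.3]), 0.73), (array([252.7, 202.4]), 0.64)]
     [415.9 114.7   8.8] [1.9 1.9]
     [ 410.4  117.6 -145.9] [6.3 6.3]
     [518.5 116.5 130.4] [0.3 0.3]
     [527.1 119.2  16.3] [3.1 3.1]
tile_teal [(array([191. , 154.2]), 0.74), (array([410.9, 167.1]), 0.61), (array([196.5, 202. ]), 0.43)] | [(array([307.8, 188.5]), 0.76)]
     [482.2 283.3  16.4] [2.8 2.8]
tile_blue [] | [(array([310.5, 189.7]), 0.27)]
tile_ochre [(array([186.6, 156.5]), 0.68)] | [(array([320.5, 226.9]), 0.76), (array([172.8, 186.2]), 0.36)]
     [603.8 310.4   5. ] [7.7 7.7]
spot_teal [(array([342.6, 213.9]), 0.58)] | [(array([172.9, 188. ]), 0.68)]
     [ 459.  -106.2    0.6] [3.2 3.2]
spot_bl
[... 220 characters left out ...]
107. , 206.9]), 0.4)]
     [650.5 -75.3  26.8] [3.7 3.7]
case [(array([351.9, 176.3]), 0.6)] | [(array([156.4, 217.2]), 0.8), (array([173.9, 239.9]), 0.36)]
case_strip [(array([381.2, 175.4]), 0.68), (array([248.9, 124.7]), 0.67)] | [(array([139.2, 218.8]), 0.66)]
     [ 563.8 -198.4    1.9] [7.1 7.1]
case_lid_hinge [(array([415. , 167.6]), 0.7)] | [(array([106.1, 206.9]), 0.86)]
     [ 576.6 -260.8   78.6] [3.9 3.9]
case_lid_handle [(array([485.8, 149.9]), 0.81), (array([190.2, 181.6]), 0.27)] | [(array([356.5, 252.1]), 0.64), (array([174.5, 243. ]), 0.61), (array([105. , 207.6]), 0.5)]
rack [(array([194.7, 182.9]), 0.74)] | [(array([315.9, 207.8]), 0.97)]
     [534.6 298.2  -5.8] [1.9 1.9]
```

View pics/topc.png

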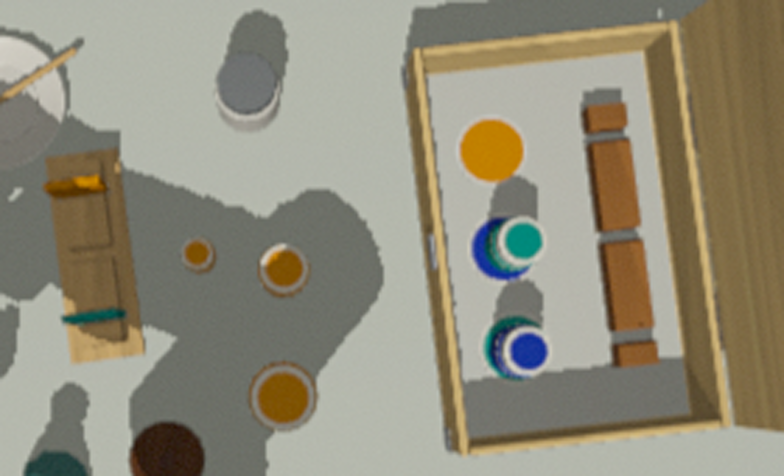

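View pics/scenec.png

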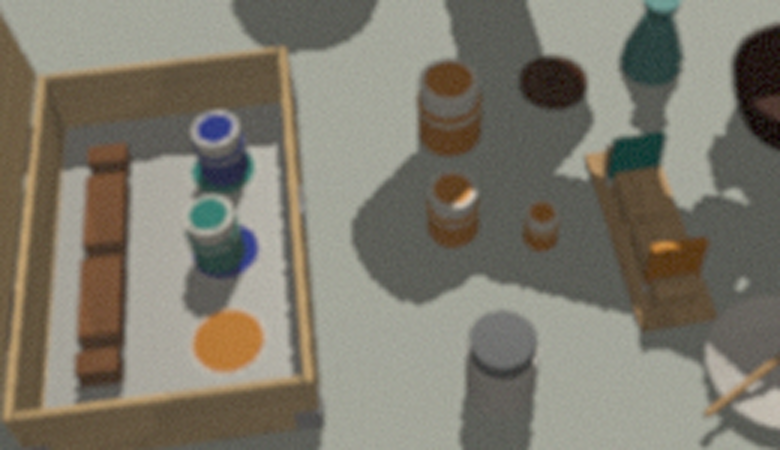

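```bash
python3 - <<'E'
from h import *
np.set_printoptions(precision=1,suppress=True)
T=cam("top");S=cam("scene")
for q in ["spot_ochre","rack","tile_teal","tile_ochre","jar_ochre","case_strip","case"]:
    for n,c in (("top",T),("scene",S)):
        for m in ctrl.regions_of(n,q)[:4]:
            k=m["mask"]; ys,xs=np.nonzero(k); r=cv2.minAreaRect(np.c_[xs,ys].astype(np.float32))
            z={"spot_ochre":8,"rack":32,"jar_ochre":60}.get(q,30)
            print(q,n,round(m["score"],2),k.sum(),np.array([xs.mean(),ys.mean()]),at_z(c,[xs.mean(),ys.mean()],z)[:2],[np.array(a) for a in r])
# hand-picked pixels (crop/2.8+offset), wall top corners at z=80 
def tp(u,v): return [160+u/2.8,90+v/2.8]
for n,u,v,z in [("c -x+y",415,50,80),("c +x+y",678,25,80),("c +x-y",725,425,80),("c -x-y",458,452,80),("ochre spot",492,150,8),("teal cap",523,241,68),("blue cap",528,352,68),("mid ochre",284,269,60),("rack a",48,158,6),("rack b",118,150,6),("rack c",145,352,6),("rack d",72,362,6),("tile t",93,316,71),("tile o",76,184,71)]:
    print(n,at_z(T,tp(u,v),z))
E
```

```text
spot_ochre top 0.96 469 [335.5 143. ] [648.7 -80.8] [array([335.5, 143. ]), array([24., 23.]), array(90.)]
spot_ochre scene 0.97 413 [175.9 243.6] [648.1 -79.7] [array([175.8, 243.4]), array([20.9, 24. ]), array(71.6)]
spot_ochre scene 0.31 409 [250.1 199.3] [510.2 115.2] [array([250. , 199.5]), array([25., 18.]), array(90.)]
spot_ochre scene 0.25 381 [172.6 179.3] [ 431.6 -112. ] [array([172.6, 179.2]), array([25.5, 17. ]), array(76.)]
rack scene 0.78 1280 [315.8 211.7] [573.4 290.1] [array([315.6, 209. ]), array([65.9, 26.6]), array(70.3)]
tile_teal top 0.41 267 [261.1 186. ] [527.1 116.7] [array([261.2, 185.8]), array([17. , 17.7]), array(45.)]
tile_teal scene 0.7 226 [311.8 180.8] [465.5 292.4] [array([311.4, 181.6]), array([14.1, 22.3]), array(76.)]
tile_ochre scene 0.6 249 [325.1 216.2] [587.  313.6] [array([324.4, 216.4]), array([12.8, 23.5]), array(77.5)]
tile_ochre scene 0.51 18594 [120.  202.6] [ 529.2 -243.4] [array([118.7, 184. ]), array([197.5, 161.8]), array(85.)]
jar_ochre top 0.84 279 [260.7 185.8] [525.1 117.8] [array([261., 186.]), array([18., 18.]), array(90.)]
jar
[... 783 characters left out ...]
[404.6 167.5] [ 583.1 -257.9] [array([402.3, 162.1]), array([195.3, 186.7]), array(83.4)]
case top 0.29 514 [219.2 253.1] [351.3 221.3] [array([219. , 253.5]), array([25., 24.]), array(90.)]
case scene 0.77 18597 [120.1 202.6] [ 529.1 -243.4] [array([118.7, 184.4]), array([197.6, 161.8]), array(85.3)]
c -x+y [722.1   2.8  80. ]
c +x+y [ 749.8 -232.9   80. ]
c +x-y [ 393.7 -273.3   80. ]
c -x-y [365.5 -39.3  80. ]
ochre spot [647.1 -81.5   8. ]
teal cap [553.5 -97.9  68. ]
blue cap [ 454.2 -102.9   68. ]
mid ochre [524.6 116.1  60. ]
rack a [630.9 344.3   6. ]
rack b [640.  277.4   6. ]
rack c [447.  246.1   6. ]
rack d [436.1 315.1   6. ]
tile t [478.4 285.3  71. ]
tile o [596.3 304.1  71. ]
```

```bash
cat >> h.py <<'E'
def go(P,head=None,s=None):
    "print turn about tool x and then shift in tool axes (mm) to get TCP to P with jaw axis heading (deg)"
    s=s or ctrl.sense(); M=q2R(s["ee_rot"]); h0=np.degrees(np.arctan2(M[1,1],M[0,1]))
    dt=0 if head is None else head-h0
    dt=(dt+180)%360-180
    h=np.radians(h0+dt); y=np.array([np.cos(h),np.sin(h),0]); x=np.array([0,0,-1]); z=np.cross(x,y)
    d=np.asarray(P,float)-s["eef_pos"]
    print("t %.2f pos %s head %.1f  turn %.3f rad (%.1fdeg) then shift mm x %.1f y %.1f z %.1f"%(s["time_s"],np.round(s["eef_pos"],1),h0,-np.radians(dt),-dt,d@x,d@y,d@z),"tilt",np.round(M[2,0],4), "grip %.3f"%s["grip_width"], "F",np.round(s["force"],1))
E
python3 - <<'E'
from h import *
go([538,290,231],8.8)
go([555,-120,260],6.7)
E
```

```text
t 2.45 pos [223.1 475.3 231.3] head 64.9  turn 0.978 rad (56.1deg) then shift mm x 0.3 y 282.9 z 231.3 tilt -1.0 grip 1.005 F [0.5 0.3 0.3]
t 2.45 pos [223.1 475.3 231.3] head 64.9  turn 1.015 rad (58.2deg) then shift mm x -28.7 y 260.2 z 629.9 tilt -1.0 grip 1.005 F [0.5 0.3 0.3]
```

Call:
{"op": "arm_command", "data": {
  "plan": [
    [0, 0, 0, 0.163, 1],
    [0, 0, 0, 0.163, 1],
    [0, 0, 0, 0.163, 1],
    [0, 0, 0, 0.163, 1],
    [0, 0, 0, 0.163, 1],
    [0, 0, 0, 0.163, 1],
    [0, 0.047, 0.0385, 0, 1],
    [0, 0.047, 0.0385, 0, 1],
    [0, 0.047, 0.0385, 0, 1],
    [0, 0.047, 0.0385, 0, 1],
    [0, 0.047, 0.0385, 0, 1],
    [0, 0.047, 0.0385, 0, 1]
  ]
}}

```text
time_s: 3.95
eef_pos: [538.7, 289.0, 231.3]
ee_rot: [0.537, 0.46, 0.537, -0.46]
force: [-0.6, 1.2, 1.0]
grip_width: 0.999
```

Call:
{"op": "arm_command", "data": {
  "plan": [
    [0, 0, 0, 0, 1],
    [0, 0, 0, 0, 1]
  ]
}}

```text
time_s: 4.2
eef_pos: [536.8, 290.4, 231.1]
ee_rot: [0.537, 0.46, 0.537, -0.46]
force: [0.1, -0.1, 0.6]
grip_width: 1.002
```

```bash
python3 - <<'E'
from h import *
np.set_printoptions(precision=1,suppress=True)
go([538,290,231],8.8)
W=cam("wrist","w1")
for q in ["rack","tile_teal","tile_ochre","jar_ochre"]:
    for x in ctrl.place_of("wrist",q)[:3]: print(q,np.array(x["uv"]),x["score"])
E
```

```text
t 4.20 pos [536.8 290.4 231.1] head 8.8  turn 0.000 rad (0.0deg) then shift mm x 0.1 y 1.1 z 0.6 tilt -1.0 grip 1.002 F [ 0.1 -0.1  0.6]
rack [252.7 162.8] 0.81
tile_teal [206.2 161.2] 0.79
tile_ochre [301.4 162.8] 0.73
jar_ochre [225.2 277.4] 0.7
jar_ochre [243.  231.7] 0.67
jar_ochre [ 89.9 112.9] 0.43
```

View pics/w1.png

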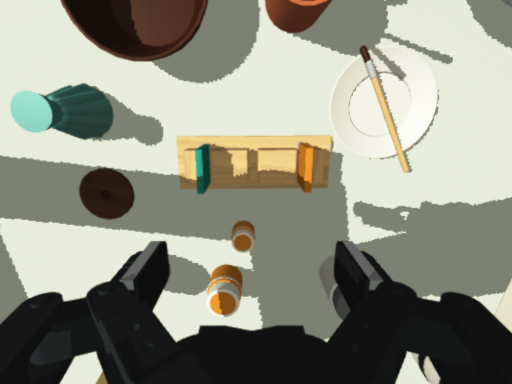

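```bash
python3 - <<'E'
from h import *
W=cam("wrist")
crop(W,165,125,180,75,4.4,"w1c")
E
```

```text
(no output)
```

View pics/w1c.png

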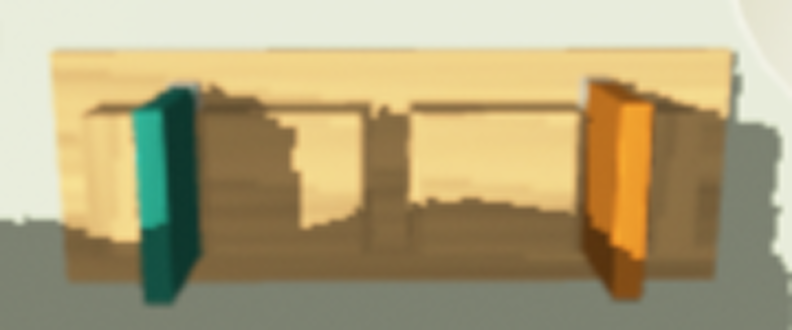

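```bash
python3 - <<'E'
from h import *
np.set_printoptions(precision=1,suppress=True)
W=cam("wrist");T=cam("top");S=cam("scene")
f=lambda u,v:[165+u/4.4,125+v/4.4]
def tp(u,v): return [160+u/2.8,90+v/2.8]
def sc(u,v): return [100+u/3,130+v/3]
for n,pts,t,ss in [("teal",[(133,112),(162,108),(172,303),(145,305)],(93,316),(634,140)),("ochre",[(624,105),(655,102),(642,298),(613,300)],(76,184),(678,242))]:
    P=np.array([at_z(W,f(*p),71) for p in pts]); print(n,P[:,:2].round(1).tolist(),P.mean(0))
    d=(P[0]+P[1]-P[2]-P[3])/2; print(" long",np.linalg.norm(d),"heading of jaw",np.degrees(np.arctan2(d[1],d[0]))-90)
    uv=proj(W,P.mean(0)); print(tri([(W,uv),(T,tp(*t))]),tri([(W,uv),(S,sc(*ss))]))
for p in [(52,50),(732,48),(715,278),(68,281)]: print(at_z(W,f(*p),6))
E
```

```text
teal [[472.4, 313.7], [479.3, 315.8], [487.0, 267.0], [480.3, 265.4]] [479.8 290.5  71. ]
 long 49.224346420593335 heading of jaw 9.080044769574371
(array([478.3, 287.5,  59. ]), [np.float64(0.4005016743082868), np.float64(0.400501674308463)]) (array([477.5, 287.1,  62. ]), [np.float64(1.4779647013968769), np.float64(1.4779647013970065)])
ochre [[590.3, 333.8], [597.6, 335.7], [605.1, 286.6], [597.9, 285.0]] [597.7 310.3  71. ]
 long 49.47950128831662 heading of jaw 8.736046982805718
(array([600. , 307.4,  55.7]), [np.float64(1.3727701620913932), np.float64(1.3727701620914778)]) (array([597.4, 309.3,  70.7]), [np.float64(1.0021477408645156), np.float64(1.0021477408643633)])
[436.  317.7   6. ]
[632.  348.8   6. ]
[643.1 280.2   6. ]
[446.4 248.7   6. ]
```

```bash
python3 - <<'E'
from h import *
go([479.9,290.2,95],9.0)
E
```

```text
t 4.65 pos [536.9 290.5 231.4] head 8.8  turn -0.003 rad (-0.2deg) then shift mm x 136.4 y -56.4 z -8.6 tilt -1.0 grip 0.997 F [-0.6  0.3 -0.2]
```

Call:
{"op": "arm_command", "data": {
  "plan": [
    [0.03, -0.019, -0.003, -0.003, 0.5],
    [0.053, -0.019, -0.003, 0, 0.5],
    [0.0534, -0.0184, -0.0026, 0, 0.5],
    [0, 0, 0, 0, 0.5],
    [0, 0, 0, 0, 0.5]
  ],
  "squeeze": 40
}}

```text
time_s: 5.28
eef_pos: [482.0, 290.4, 97.3]
ee_rot: [0.538, 0.46, 0.537, -0.458]
force: [-0.1, 0.4, 0.8]
grip_width: 0.501
```

```bash
python3 - <<'E'
from h import *
go([479.9,290.2,39],9.0)
W=cam("wrist","w2")
E
```

```text
t 5.28 pos [482.  290.4  97.3] head 9.0  turn -0.000 rad (-0.0deg) then shift mm x 58.3 y -2.1 z -0.1 tilt -1.0 grip 0.501 F [-0.1  0.4  0.8]
```

View pics/w2.png

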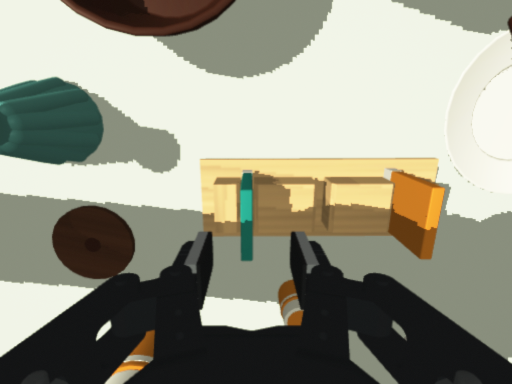

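Call:
{"op": "arm_command", "data": {
  "plan": [
    [0.02, -0.002, 0, 0, 0.5],
    [0.02, 0, 0, 0, 0.5],
    [0.0178, 0, 0, 0, 0.5],
    [0, 0, 0, 0, 0.5],
    [0, 0, 0, 0, 0.0],
    [0, 0, 0, 0, 0.0],
    [0, 0, 0, 0, 0.0],
    [0, 0, 0, 0, 0.0],
    [0, 0, 0, 0, 0.0]
  ],
  "squeeze": 40
}}

```text
time_s: 6.45
eef_pos: [478.7, 289.9, 38.0]
ee_rot: [0.538, 0.46, 0.537, -0.459]
force: [-1.3, -0.7, 6.0]
grip_width: 0.09
```

```bash
python3 - <<'E'
from h import *
go([479.9,290.2,180],9.0)
W=cam("wrist","w3")
E
```

```text
t 6.45 pos [478.7 289.9  38. ] head 9.0  turn -0.000 rad (-0.0deg) then shift mm x -142.0 y 1.2 z -0.1 tilt -1.0 grip 0.090 F [-1.3 -0.7  6. ]
```

View pics/w3.png

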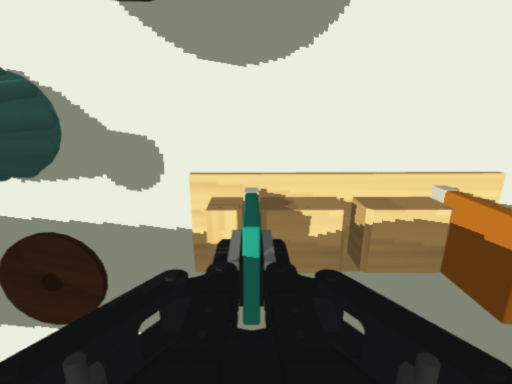

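Call:
{"op": "arm_command", "data": {
  "plan": [
    [-0.02, 0, 0, 0, 0],
    [-0.06, 0, 0, 0, 0],
    [-0.06, 0, 0, 0, 0],
    [-0.05, 0.01, 0.03, 0, 0],
    [0, 0, 0.06, 0.01, 0],
    [0, 0, 0.06, 0.01, 0],
    [0, 0, 0.06, 0.01, 0],
    [0, 0, 0.06, 0.01, 0],
    [0, 0, 0.06, 0, 0],
    [0, 0, 0.06, 0, 0],
    [0, 0, 0.05, 0, 0]
  ]
}}

```text
time_s: 7.88
eef_pos: [546.3, -147.0, 227.1]
ee_rot: [0.528, 0.47, 0.528, -0.47]
force: [0.3, 0.2, -1.6]
grip_width: 0.089
```

```bash
python3 - <<'E'
from h import *
go([558,-158,230],6.7)
E
```

```text
t 7.88 pos [ 546.3 -147.   227.1] head 6.7  turn -0.001 rad (-0.0deg) then shift mm x -2.9 y 10.3 z 12.3 tilt -1.0 grip 0.089 F [ 0.3  0.2 -1.6]
```

Call:
{"op": "arm_command", "data": {
  "plan": [
    [-0.003, 0.01, 0.012, 0, 0],
    [0, 0, 0, 0, 0],
    [0, 0, 0, 0, 0]
  ]
}}

```text
time_s: 8.25
eef_pos: [557.5, -154.6, 229.9]
ee_rot: [0.528, 0.47, 0.529, -0.47]
force: [1.3, 0.4, 0.2]
grip_width: 0.09
```

```bash
python3 - <<'E'
from h import *
np.set_printoptions(precision=1,suppress=True)
go([558,-158,230],6.7)
W=cam("wrist","w4")
for q in ["case_strip","spot_ochre","spot_teal","spot_blue","jar_teal","jar_blue","tile_teal"]:
    for x in ctrl.place_of("wrist",q)[:3]: print(q,np.array(x["uv"]),x["score"],at_z(W,x["uv"],8))
E
```

```text
t 8.25 pos [ 557.5 -154.6  229.9] head 6.8  turn 0.001 rad (0.1deg) then shift mm x -0.1 y 0.1 z 3.4 tilt -1.0 grip 0.090 F [1.3 0.4 0.2]
case_strip [253.7 201.2] 0.61 [ 566. -198.    8.]
spot_ochre [329.3 119.7] 0.86 [647.1 -80.8   8. ]
spot_teal [253.7 156.9] 0.55 [ 558.8 -138.1    8. ]
spot_blue [251.7 116.9] 0.67 [550.3 -88.7   8. ]
jar_teal [254.1 122.2] 0.72 [554.1 -94.7   8. ]
jar_teal [253.5 199.1] 0.6 [ 565.4 -195.1    8. ]
jar_blue [175.5 118.2] 0.92 [ 456.  -101.5    8. ]
jar_blue [252.8 198.4] 0.71 [ 564.4 -194.2    8. ]
```

View pics/w4.png

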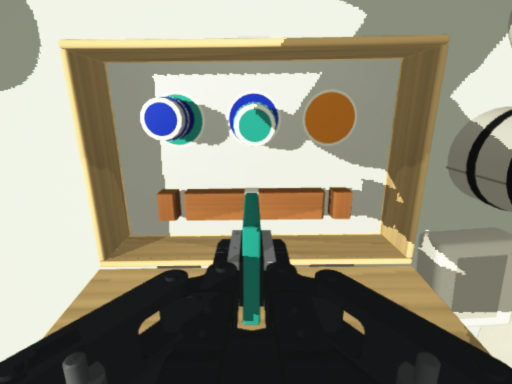

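```bash
python3 - <<'E'
from h import *
W=cam("wrist")
crop(W,150,170,210,75,3.8,"w4c");crop(W,50,30,410,140,1.95,"w4d")
E
```

```text
(no output)
```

View pics/w4c.png

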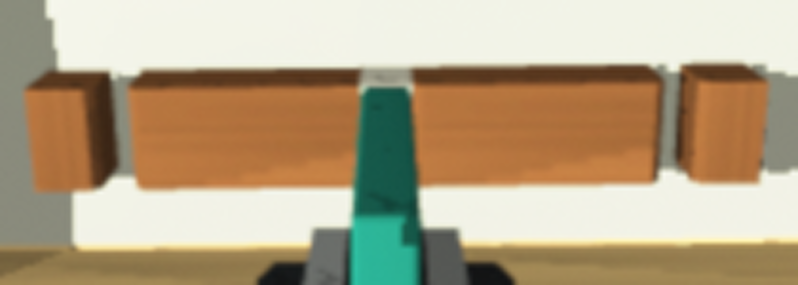

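View pics/w4d.png

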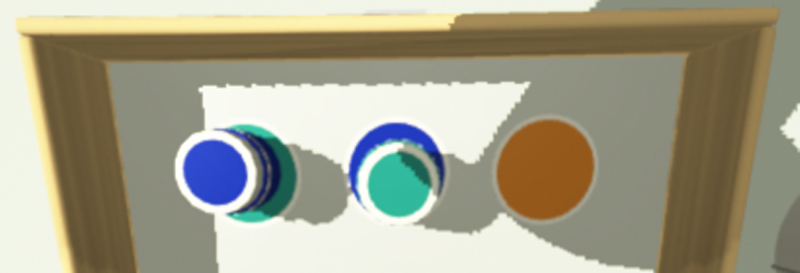

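```bash
python3 - <<'E'
from h import *
np.set_printoptions(precision=1,suppress=True)
print([ctrl.sense()["eef_pos"] for _ in range(1)])
W=cam("wrist");T=cam("top");S=cam("scene")
f=lambda u,v:[150+u/3.8,170+v/3.8]
L=[at_z(W,f(*p),34) for p in [(114.5,89),(115,188)]];Rr=[at_z(W,f(*p),34) for p in [(672.5,82),(673.5,181)]]
print("slots",L,Rr); a=(L[0]+L[1])/2;b=(Rr[0]+Rr[1])/2; print(a,b,np.linalg.norm(a-b),np.degrees(np.arctan2((b-a)[1],(b-a)[0])))
g=lambda u,v:[50+u/1.95,30+v/1.95]
so=at_z(W,g(546,168),8); print("spot ochre",so)
for n,u,v,z in [("teal cap",400,184,68),("blue cap",216,172,68)]: print(n,at_z(W,g(u,v),z))
y=(b-a)/np.linalg.norm(b-a); x=np.array([y[1],-y[0],0])
c=(a+b)/2-62*x; print("centre",c,"y",y,"rel ochre",(so-c)@x,(so-c)@y)
for n in ("-95 teal",-95),("0 blue",0),("95 ochre",95): print(n[0],"spot",c-45*x+n[1]*y,"slot",c+62*x+n[1]*y)
for s1 in [("corner-x-y",20,22,80),("corner -x+y",776,13,80)]: print(s1[0],at_z(W,g(*s1[1:3]),80), c-116*x-179*y, c-116*x+179*y)
E
```

```text
[array([ 557.8, -155.4,  230.1])]
slots [array([ 472.5, -191.3,   34. ]), array([ 474.3, -226.2,   34. ])] [array([ 654.7, -167.6,   34. ]), array([ 661.6, -201.8,   34. ])]
[ 473.4 -208.8   34. ] [ 658.1 -184.7   34. ] 186.31205015319333 7.431171010162866
spot ochre [647.7 -77.4   8. ]
teal cap [555.  -95.7  68. ]
blue cap [ 456.6 -101.1   68. ]
centre [ 557.8 -135.2   34. ] y [ 1.   0.1 -0. ] rel ochre -45.711590089581904 96.65534426391734
-95 teal spot [ 457.7 -102.9   34. ] slot [ 471.6 -209.    34. ]
0 blue spot [551.9 -90.6  34. ] slot [ 565.8 -196.7   34. ]
95 ochre spot [646.1 -78.3  34. ] slot [ 660.  -184.4   34. ]
corner-x-y [366.8 -42.9  80. ] [365.3 -43.4  34. ] [720.2   2.9  34. ]
corner -x+y [721.8   2.5  80. ] [365.3 -43.4  34. ] [720.2   2.9  34. ]
```

```bash
python3 - <<'E'
from h import *
go([472,-209,100],7.2)
E
```

```text
t 8.85 pos [ 557.8 -155.5  230.1] head 6.7  turn -0.009 rad (-0.5deg) then shift mm x 130.1 y -91.9 z 42.3 tilt -1.0 grip 0.090 F [-0.3  0.8 -0.7]
```

Call:
{"op": "arm_command", "data": {
  "plan": [
    [0, -0.04, 0.02, -0.009, 0],
    [0, -0.052, 0.0223, 0, 0],
    [0, 0, 0, 0, 0],
    [0.04, 0, 0, 0, 0],
    [0.05, 0, 0, 0, 0],
    [0.04, 0, 0, 0, 0],
    [0, 0, 0, 0, 0],
    [0, 0, 0, 0, 0]
  ]
}}

```text
time_s: 9.85
eef_pos: [472.8, -209.1, 101.8]
ee_rot: [0.532, 0.468, 0.53, -0.467]
force: [0.3, 0.3, -0.3]
grip_width: 0.093
```

```bash
python3 - <<'E'
from h import *
go([472,-209,100],7.2)
W=cam("wrist","w5")
crop(W,180,130,150,150,4,"w5c")
E
```

```text
t 9.85 pos [ 472.8 -209.1  101.8] head 7.2  turn 0.001 rad (0.0deg) then shift mm x 1.8 y -0.7 z -0.2 tilt -1.0 grip 0.093 F [ 0.3  0.3 -0.3]
```

View pics/w5c.png

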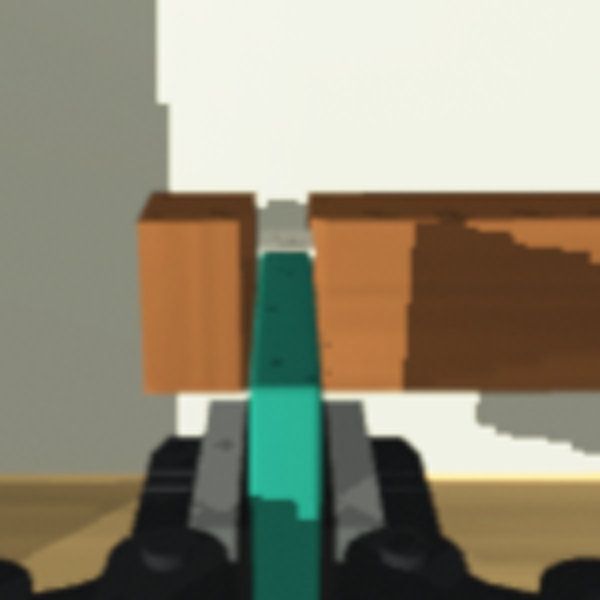

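Call:
{"op": "arm_command", "data": {
  "plan": [
    [0.02, -0.0012, 0, 0, 0],
    [0.02, 0, 0, 0, 0],
    [0.01, 0, 0, 0, 0],
    [0.005, 0, 0, 0, 0],
    [0.004, 0, 0, 0, 0],
    [0, 0, 0, 0, 0],
    [0, 0, 0, 0, 0]
  ]
}}

```text
time_s: 10.78
eef_pos: [470.7, -209.0, 41.5]
ee_rot: [0.531, 0.468, 0.53, -0.468]
force: [0.3, -0.4, -1.0]
grip_width: 0.088
```

```bash
python3 - <<'E'
from h import *
go([472,-209,41],7.2)
W=cam("wrist","w6")
crop(W,150,130,200,150,4,"w6c")
E
```

```text
t 10.78 pos [ 470.7 -209.    41.5] head 7.2  turn 0.000 rad (0.0deg) then shift mm x 0.5 y 1.3 z 0.1 tilt -1.0 grip 0.088 F [ 0.3 -0.4 -1. ]
```

View pics/w6c.png

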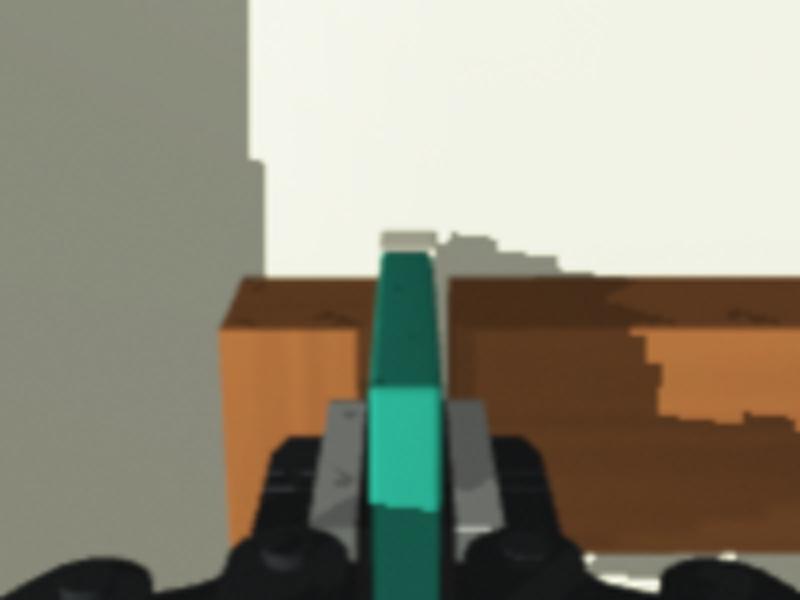

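Call:
{"op": "arm_command", "data": {
  "plan": [
    [0.001, 0.0007, 0, 0, 0],
    [0.001, 0, 0, 0, 0],
    [0, 0, 0, 0, 0]
  ]
}}

```text
time_s: 11.2
eef_pos: [471.4, -208.9, 40.0]
ee_rot: [0.531, 0.468, 0.53, -0.467]
force: [-2.0, 2.2, 9.7]
grip_width: 0.085
```

Call:
{"op": "arm_command", "data": {
  "plan": [
    [0, 0, 0, 0, 0.4],
    [0, 0, 0, 0, 0.4],
    [0, 0, 0, 0, 0.4],
    [-0.03, 0, 0, 0, 0.4],
    [-0.06, 0, 0, 0, 0.9],
    [-0.06, 0, 0, 0, 0.9],
    [0, 0.04, -0.05, 0, 0.9],
    [0, 0.03, -0.05, 0, 0.9],
    [0, 0, 0, 0, 0.9],
    [0, 0, 0, 0, 0.9]
  ]
}}

```text
time_s: 12.45
eef_pos: [527.1, -102.4, 188.9]
ee_rot: [0.53, 0.467, 0.531, -0.468]
force: [0.4, -0.1, 0.1]
grip_width: 0.899
```

```bash
python3 - <<'E'
from h import *
go([554.8,-95.5,110],7.2)
W=cam("wrist","w7")
E
```

```text
t 12.45 pos [ 527.1 -102.4  188.9] head 7.2  turn 0.001 rad (0.0deg) then shift mm x 78.9 y 28.4 z -3.4 tilt -1.0 grip 0.899 F [ 0.4 -0.1  0.1]
```

View pics/w7.png

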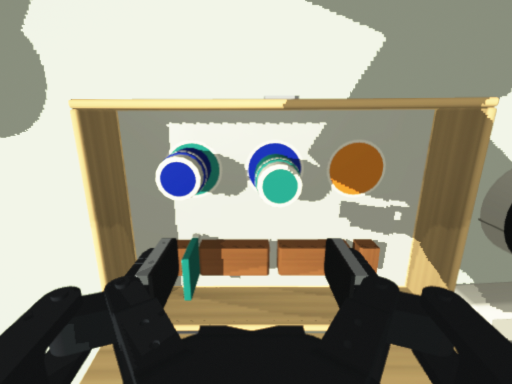

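```bash
python3 - <<'E'
from h import *
np.set_printoptions(precision=1,suppress=True)
W=cam("wrist");T=cam("top");S=cam("scene")
for q,z,uv in [("jar_teal",68,(279,184)),("jar_blue",68,(181,180)),("spot_ochre",8,(356,168))]:
    print(q,at_z(W,uv,z))
t=lambda u,v:[160+u/2.8,90+v/2.8]
print(tri([(W,(279,184)),(T,t(523,241))]),tri([(W,(181,180)),(T,t(528,352))]))
go([0,0,0]); crop(W,130,120,240,110,3.2,"w7c")
E
```

```text
jar_teal [552.9 -94.3  68. ]
jar_blue [ 458.9 -102.    68. ]
spot_ochre [646.8 -78.5   8. ]
(array([ 558.6, -106.5,   23.6]), [np.float64(1.6745204677054508), np.float64(1.6745204677054575)]) (array([ 454.2, -107.8,   47. ]), [np.float64(0.14225557519765678), np.float64(0.14225557519763546)])
t 12.65 pos [ 526.9 -103.2  189.1] head 7.1  turn -0.000 rad (0.0deg) then shift mm x 189.1 y -510.1 z -167.7 tilt -1.0 grip 0.900 F [ 0.4 -0.1  1. ]
```

View pics/w7c.png

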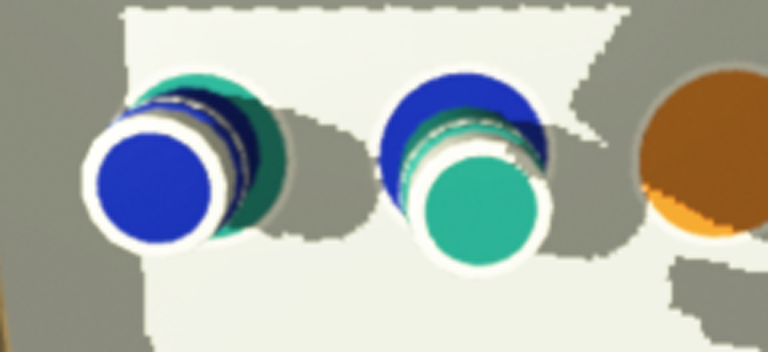

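```bash
python3 - <<'E'
from h import *
np.set_printoptions(precision=1,suppress=True)
W=cam("wrist");S=cam("scene")
print(tri([(W,(280,185.6)),(S,(170.3,201.3))]),tri([(W,(178.4,178.7)),(S,(172.3,172.7))]))
go([554,-95.8,14],7.2)
E
```

```text
(array([554.3, -95.3,  66.4]), [np.float64(0.997946575077021), np.float64(0.9979465750769938)]) (array([ 456.1, -100.8,   66.7]), [np.float64(0.775179220352839), np.float64(0.7751792203529174)])
t 12.75 pos [ 527.  -102.9  189.1] head 7.1  turn -0.001 rad (-0.1deg) then shift mm x 175.1 y 27.6 z -3.6 tilt -1.0 grip 0.903 F [ 0.   0.3 -0.6]
```

Call:
{"op": "arm_command", "data": {
  "plan": [
    [0.03, 0.0276, -0.0036, 0, 0.9],
    [0.03, 0, 0, 0, 0.9],
    [0.04, 0, 0, 0, 0.9],
    [0.04, 0, 0, 0, 0.9],
    [0.02, 0, 0, 0, 0.9],
    [0.013, 0, 0, 0, 0.9],
    [0, 0, 0, 0, 0.9],
    [0, 0, 0, 0, 0.4],
    [0, 0, 0, 0, 0.4],
    [0, 0, 0, 0, 0.4],
    [0, 0, 0, 0, 0.4],
    [0, 0, 0, 0, 0.4]
  ],
  "squeeze": 30
}}

```text
time_s: 14.25
eef_pos: [554.7, -95.3, 17.2]
ee_rot: [0.531, 0.468, 0.53, -0.467]
force: [-1.4, 0.8, 5.5]
grip_width: 0.557
```

```bash
python3 - <<'E'
from h import *
go([646.6,-79,16],7.2)
W=cam("wrist","w8")
E
```

```text
t 14.25 pos [554.7 -95.3  17.2] head 7.2  turn 0.000 rad (0.0deg) then shift mm x 1.2 y 93.2 z -4.7 tilt -1.0 grip 0.557 F [-1.4  0.8  5.5]
```

View pics/w8.png

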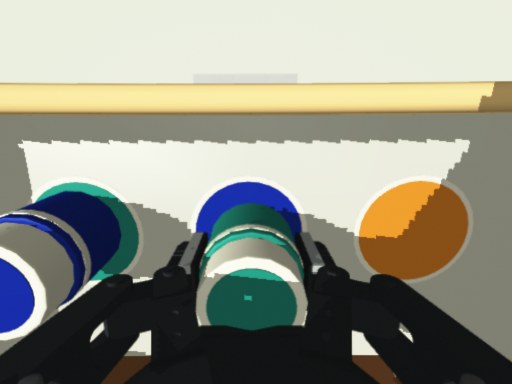

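Call:
{"op": "arm_command", "data": {
  "plan": [
    [-0.015, 0, 0, 0, 0.4],
    [-0.02, 0, 0, 0, 0.4],
    [0, 0.03, -0.0015, 0, 0.4],
    [0, 0.035, -0.0017, 0, 0.4],
    [0, 0.0282, -0.0015, 0, 0.4],
    [0, 0, 0, 0, 0.4],
    [0.02, 0, 0, 0, 0.4],
    [0.012, 0, 0, 0, 0.4],
    [0.003, 0, 0, 0, 0.4],
    [0, 0, 0, 0, 0.4]
  ]
}}

```text
time_s: 15.55
eef_pos: [644.9, -78.7, 16.7]
ee_rot: [0.53, 0.467, 0.531, -0.468]
force: [-6.8, 1.1, 11.8]
grip_width: 0.554
```

Call:
{"op": "arm_command", "data": {
  "plan": [
    [0, 0, 0, 0, 0.9],
    [0, 0, 0, 0, 0.9],
    [0, 0, 0, 0, 0.9],
    [-0.04, 0, 0, 0, 0.9],
    [-0.06, 0, 0, 0, 0.9],
    [-0.02, -0.05, 0.005, 0, 0.9],
    [0, -0.06, 0.005, 0, 0.9],
    [0, -0.05, 0.005, 0, 0.9],
    [0, 0, 0, 0, 0.9],
    [0, 0, 0, 0, 0.9]
  ]
}}

```text
time_s: 16.8
eef_pos: [489.9, -113.9, 136.4]
ee_rot: [0.531, 0.468, 0.53, -0.467]
force: [0.2, 0.3, 0.1]
grip_width: 0.899
```

```bash
python3 - <<'E'
from h import *
np.set_printoptions(precision=1,suppress=True)
go([456.5,-101,15],7.2)
W=cam("wrist","w9");S=cam("scene","s9")
for q in ["jar_blue","jar_teal","spot_blue","spot_teal"]:
    for n in ("wrist","scene"):
        for x in ctrl.place_of(n,q)[:2]: print(q,n,np.array(x["uv"]),x["score"],at_z(W if n=="wrist" else S,x["uv"],8))
E
```

```text
t 16.80 pos [ 489.9 -113.9  136.4] head 7.2  turn 0.000 rad (0.0deg) then shift mm x 121.4 y -31.5 z -17.0 tilt -1.0 grip 0.899 F [0.2 0.3 0.1]
jar_blue wrist [217.1 169.4] 0.86 [ 454.7 -100.1    8. ]
jar_blue scene [175.5 184.6] 0.93 [ 452.  -101.3    8. ]
jar_blue scene [172.8 212.7] 0.23 [550.8 -98.3   8. ]
jar_teal wrist [412.2 172.7] 0.67 [644.2 -79.7   8. ]
jar_teal scene [174.  245.2] 0.9 [652.6 -84.2   8. ]
jar_teal scene [138.5 219.9] 0.73 [ 572.5 -190.1    8. ]
spot_blue wrist [411.3 173.5] 0.64 [643.6 -80.6   8. ]
spot_blue wrist [319.5 171.1] 0.56 [554.3 -89.3   8. ]
spot_blue scene [175.1 211.8] 0.93 [547.9 -92.2   8. ]
spot_blue scene [284.6 157.8] 0.35 [354.8 224.1   8. ]
spot_teal scene [171.7 188.1] 0.52 [ 464.7 -111.     8. ]
```

View pics/w9.png

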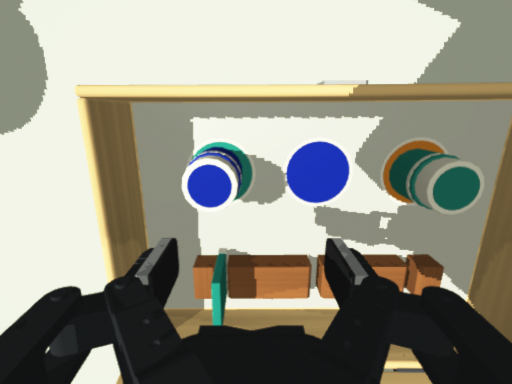

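```bash
python3 - <<'E'
from h import *
np.set_printoptions(precision=1,suppress=True)
W=cam("wrist")
print(at_z(W,(318,171.5),8),at_z(W,(209.5,184.5),68))
go([455.7,-100.7,17],7.2)
E
```

```text
[552.1 -89.4   8. ] [455.1 -99.4  68. ]
t 17.35 pos [ 489.3 -113.6  136. ] head 7.2  turn 0.000 rad (0.0deg) then shift mm x 119.0 y -31.7 z -17.0 tilt -1.0 grip 0.900 F [0.3 0.  0.4]
```

Call:
{"op": "arm_command", "data": {
  "plan": [
    [0, -0.0317, -0.017, 0, 0.9],
    [0.03, 0, 0, 0, 0.9],
    [0.04, 0, 0, 0, 0.9],
    [0.03, 0, 0, 0, 0.9],
    [0.019, 0, 0, 0, 0.9],
    [0, 0, 0, 0, 0.9],
    [0, 0, 0, 0, 0.4],
    [0, 0, 0, 0, 0.4],
    [0, 0, 0, 0, 0.4],
    [0, 0, 0, 0, 0.4],
    [0, 0, 0, 0, 0.4]
  ]
}}

```text
time_s: 18.73
eef_pos: [456.1, -101.0, 18.1]
ee_rot: [0.531, 0.468, 0.53, -0.467]
force: [-1.5, 0.3, 7.2]
grip_width: 0.553
```

```bash
python3 - <<'E'
from h import *
go([552.3,-90,17],7.2)
W=cam("wrist","w10")
E
```

```text
t 18.73 pos [ 456.1 -101.    18.1] head 7.2  turn 0.000 rad (0.0deg) then shift mm x 1.1 y 96.8 z 1.1 tilt -1.0 grip 0.553 F [-1.5  0.3  7.2]
```

View pics/w10.png

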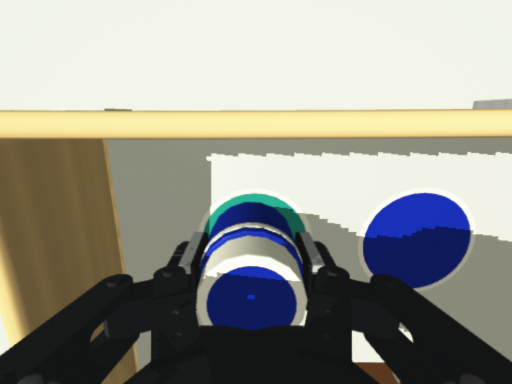

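Call:
{"op": "arm_command", "data": {
  "plan": [
    [-0.015, 0, 0, 0, 0.4],
    [-0.02, 0, 0, 0, 0.4],
    [0, 0.032, 0, 0, 0.4],
    [0, 0.035, 0, 0, 0.4],
    [0, 0.0298, 0, 0, 0.4],
    [0, 0, 0, 0, 0.4],
    [0.02, 0, 0, 0, 0.4],
    [0.012, 0, 0, 0, 0.4],
    [0.003, 0, 0, 0, 0.4],
    [0, 0, 0, 0, 0.4]
  ]
}}

```text
time_s: 20.02
eef_pos: [550.9, -88.6, 18.2]
ee_rot: [0.53, 0.467, 0.531, -0.468]
force: [-6.2, 1.5, 7.9]
grip_width: 0.552
```

Call:
{"op": "arm_command", "data": {
  "plan": [
    [0, 0, 0, 0, 0.85],
    [0, 0, 0, 0, 0.85],
    [0, 0, 0, 0, 0.85],
    [-0.04, 0, 0, 0, 0.85],
    [-0.06, 0, 0, 0, 0.85],
    [-0.02, 0.02, 0.005, 0, 0.9],
    [0, 0.02, 0.005, 0, 0.9],
    [0, 0.02, 0.005, 0, 0.9],
    [0, 0, 0, 0, 0.9],
    [0, 0, 0, 0, 0.9]
  ]
}}

```text
time_s: 21.28
eef_pos: [612.4, -95.8, 136.9]
ee_rot: [0.53, 0.467, 0.531, -0.468]
force: [-0.2, 0.2, -0.2]
grip_width: 0.901
```

```bash
python3 - <<'E'
from h import *
np.set_printoptions(precision=1,suppress=True)
go([645.5,-79.5,17],7.2)
W=cam("wrist","w11");S=cam("scene","s11")
for q in ["jar_blue","jar_teal","spot_blue","spot_teal"]:
    for n in ("wrist","scene"):
        for x in ctrl.place_of(n,q)[:2]: print(q,n,np.array(x["uv"]),x["score"],at_z(W if n=="wrist" else S,x["uv"],8))
E
```

```text
t 21.27 pos [612.4 -95.8 136.9] head 7.2  turn 0.000 rad (0.0deg) then shift mm x 119.9 y 34.9 z -12.1 tilt -1.0 grip 0.901 F [-0.2  0.2 -0.2]
jar_blue wrist [189.3 173.9] 0.63 [550.3 -89.9   8. ]
jar_blue scene [179.6 212. ] 0.89 [548.9 -79.7   8. ]
jar_teal wrist [287.5 174. ] 0.9 [646.1 -77.9   8. ]
jar_teal wrist [ 93.4 175.3] 0.66 [ 457.4 -103.1    8. ]
jar_teal scene [178.6 243.7] 0.66 [648.4 -72.6   8. ]
jar_teal scene [103.3 205.2] 0.63 [ 521.2 -299.5    8. ]
spot_blue scene [175.1 211.5] 0.46 [546.9 -92.4   8. ]
spot_teal wrist [ 94.9 173.9] 0.82 [ 458.8 -101.5    8. ]
spot_teal scene [169.6 183.5] 0.75 [ 447.4 -119.1    8. ]
spot_teal scene [175.6 241.2] 0.52 [640.9 -81.2   8. ]
```

View pics/w11.png

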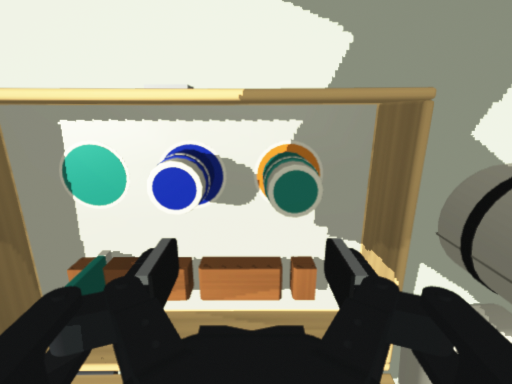

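```bash
python3 - <<'E'
from h import *
np.set_printoptions(precision=1,suppress=True)
W=cam("wrist")
P=at_z(W,(296,189),68);print(P,"blue",at_z(W,(174,187),68),"spot teal",at_z(W,(94.5,175),8))
go([P[0],P[1],18],7.2)
E
```

```text
[645.7 -77.3  68. ] blue [551.6 -87.5  68. ] spot teal [ 459.  -102.9    8. ]
t 21.82 pos [613.  -96.  137.1] head 7.2  turn 0.000 rad (0.0deg) then shift mm x 119.1 y 34.8 z -14.5 tilt -1.0 grip 0.898 F [ 0.4  0.9 -0.9]
```

Call:
{"op": "arm_command", "data": {
  "plan": [
    [0, 0.0348, -0.014, 0, 0.9],
    [0.03, 0, 0, 0, 0.9],
    [0.04, 0, 0, 0, 0.9],
    [0.03, 0, 0, 0, 0.9],
    [0.019, 0, 0, 0, 0.9],
    [0, 0, 0, 0, 0.9],
    [0, 0, 0, 0, 0.4],
    [0, 0, 0, 0, 0.4],
    [0, 0, 0, 0, 0.4],
    [0, 0, 0, 0, 0.4],
    [0, 0, 0, 0, 0.4]
  ]
}}

```text
time_s: 23.2
eef_pos: [646.6, -78.0, 19.7]
ee_rot: [0.531, 0.468, 0.53, -0.467]
force: [-1.4, -0.3, 5.8]
grip_width: 0.551
```

```bash
python3 - <<'E'
from h import *
go([458.3,-102.5,18],7.2)
W=cam("wrist","w12")
E
```

```text
t 23.20 pos [646.6 -78.   19.7] head 7.2  turn 0.000 rad (0.0deg) then shift mm x 1.7 y -189.9 z 0.8 tilt -1.0 grip 0.551 F [-1.4 -0.3  5.8]
```

Call:
{"op": "arm_command", "data": {
  "plan": [
    [-0.02, 0, 0, 0, 0.4],
    [-0.04, 0, 0, 0, 0.4],
    [-0.04, 0, 0, 0, 0.4],
    [0, -0.03, 0, 0, 0.4],
    [0, -0.05, 0, 0, 0.4],
    [0, -0.05, 0, 0, 0.4],
    [0, -0.04, 0, 0, 0.4],
    [0, -0.0199, 0, 0, 0.4],
    [0, 0, 0, 0, 0.4],
    [0.03, 0, 0, 0, 0.4],
    [0.04, 0, 0, 0, 0.4]
  ]
}}

```text
time_s: 24.62
eef_pos: [459.3, -102.0, 48.5]
ee_rot: [0.532, 0.468, 0.529, -0.467]
force: [0.7, -0.3, -1.5]
grip_width: 0.553
```

```bash
python3 - <<'E'
from h import *
go([458.3,-102.5,19],7.2)
W=cam("wrist","w12")
E
```

```text
t 24.62 pos [ 459.3 -102.    48.5] head 7.2  turn 0.001 rad (0.0deg) then shift mm x 29.5 y -1.0 z 0.3 tilt -1.0 grip 0.553 F [ 0.7 -0.3 -1.5]
```

View pics/w12.png

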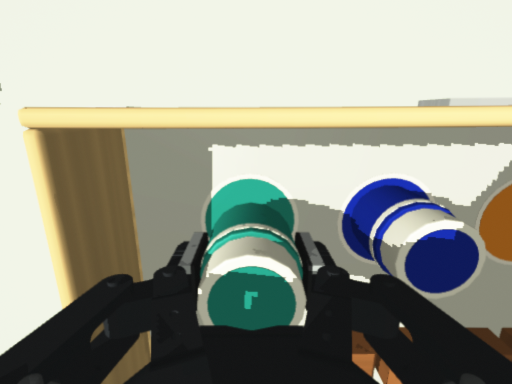

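Aligned over the teal spot (spot centre col 250). Lower, release and head for the ochre jars.

Call:
{"op": "arm_command", "data": {
  "plan": [
    [0.018, 0, 0, 0, 0.4],
    [0.008, 0, 0, 0, 0.4],
    [0.003, 0, 0, 0, 0.4],
    [0.001, 0, 0, 0, 0.4],
    [0, 0, 0, 0, 0.4]
  ]
}}

```text
time_s: 25.3
eef_pos: [458.0, -101.7, 19.7]
ee_rot: [0.531, 0.468, 0.53, -0.467]
force: [-4.1, 2.4, 10.0]
grip_width: 0.551
```

Call:
{"op": "arm_command", "data": {
  "plan": [
    [0, 0, 0, 0, 0.85],
    [0, 0, 0, 0, 0.85],
    [0, 0, 0, 0, 0.85],
    [-0.04, 0, 0, 0, 0.85],
    [-0.06, 0, 0, 0, 0.85],
    [-0.06, 0, 0, 0, 0.9],
    [-0.04, 0.03, -0.04, 0, 0.9],
    [0, 0.03, -0.06, 0, 0.9],
    [0, 0.03, -0.06, 0, 0.9],
    [0, 0, -0.05, 0, 0.9],
    [0, 0, 0, 0, 0.9],
    [0, 0, 0, 0, 0.9]
  ]
}}

```text
time_s: 26.8
eef_pos: [516.7, 107.9, 217.1]
ee_rot: [0.531, 0.467, 0.53, -0.468]
force: [0.3, -0.5, -0.1]
grip_width: 0.901
```

```bash
python3 - <<'E'
from h import *
np.set_printoptions(precision=1,suppress=True)
go([525,117,20],7.2)
W=cam("wrist","w13");S=cam("scene","s13")
for q in ["jar_ochre"]:
    for n in ("wrist","scene"):
        for x in ctrl.place_of(n,q)[:4]: print(q,n,np.array(x["uv"]),x["score"],at_z(W if n=="wrist" else S,x["uv"],0))
E
```

```text
t 26.80 pos [516.7 107.9 217.1] head 7.2  turn 0.000 rad (0.0deg) then shift mm x 197.1 y 9.3 z -8.0 tilt -1.0 grip 0.901 F [ 0.3 -0.5 -0.1]
jar_ochre wrist [279.4  98.6] 0.96 [539.7 199.    0. ]
jar_ochre wrist [171.1 152.3] 0.77 [412.7 117.7   0. ]
jar_ochre wrist [258.2 162.9] 0.73 [524.6 118.1   0. ]
jar_ochre scene [252.  175.6] 0.82 [416.9 122.4   0. ]
jar_ochre scene [253.  205.6] 0.73 [526.5 123.1   0. ]
jar_ochre scene [317.3 149.8] 0.63 [315.6 331.5   0. ]
jar_ochre scene [279.8 206.4] 0.47 [531.1 198.1   0. ]
```

View pics/w13.png

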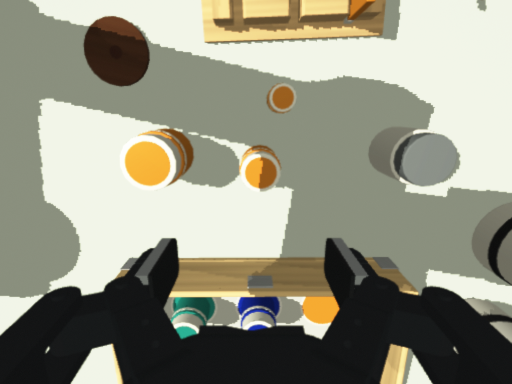

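View pics/s13.png

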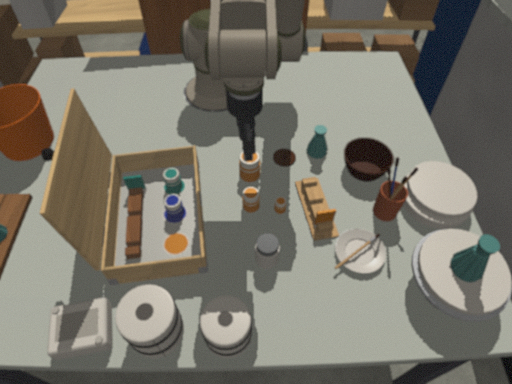

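```bash
python3 - <<'E'
from h import *
np.set_printoptions(precision=1,suppress=True)
W=cam("wrist");crop(W,110,70,200,130,4,"w13c")
for n,a,b,z in [("large",(122,160),(178,160),75),("mid",(242,172),(280,172),60),("small",(268,97),(296,97),45)]:
    A=at_z(W,a,z);B=at_z(W,b,z);print(n,np.linalg.norm(A-B),(A+B)/2)
E
```

```text
large 56.60843946798002 [411.9 119.6  75. ]
mid 41.20708562602778 [526.3 118.2  60. ]
small 29.568029733584268 [538.5 197.8  45. ]
```

View pics/w13c.png

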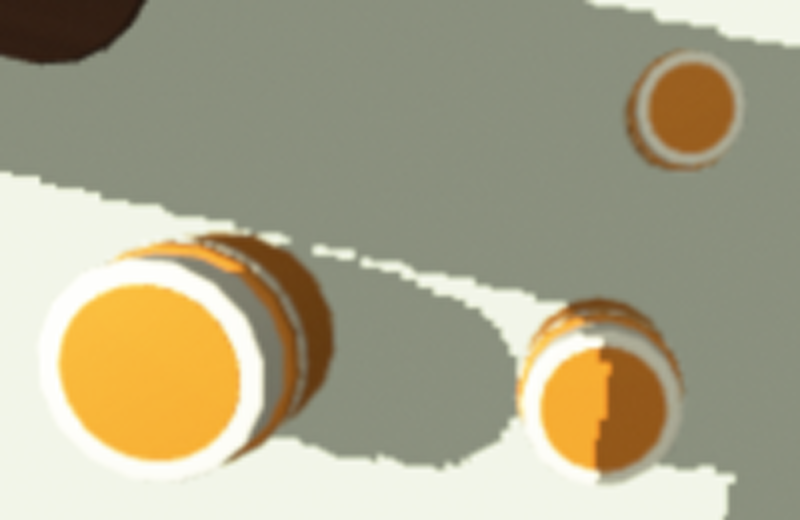

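```bash
python3 - <<'E'
from h import *
np.set_printoptions(precision=1,suppress=True)
W=cam("wrist");S=cam("scene")
P=at_z(W,(260.2,171.8),60);print(P,tri([(W,(260.2,171.8)),(S,(251,193.5))]))
go([P[0],P[1],10],7.2)
E
```

```text
[525.4 118.5  60. ] (array([525.7, 117.8,  55.6]), [np.float64(0.19884614463091493), np.float64(0.19884614463091793)])
t 27.15 pos [516.8 107.8 217.2] head 7.2  turn -0.001 rad (-0.0deg) then shift mm x 207.2 y 9.8 z -9.5 tilt -1.0 grip 0.898 F [-0.1 -0.3  0.1]
```

Call:
{"op": "arm_command", "data": {
  "plan": [
    [0.04, 0.0098, -0.0092, 0, 0.9],
    [0.05, 0, 0, 0, 0.9],
    [0.04, 0, 0, 0, 0.9],
    [0.04, 0, 0, 0, 0.9],
    [0.025, 0, 0, 0, 0.9],
    [0.012, 0, 0, 0, 0.9],
    [0, 0, 0, 0, 0.9],
    [0, 0, 0, 0, 0.4],
    [0, 0, 0, 0, 0.4],
    [0, 0, 0, 0, 0.4],
    [0, 0, 0, 0, 0.4],
    [0, 0, 0, 0, 0.4]
  ]
}}

```text
time_s: 28.65
eef_pos: [525.8, 118.7, 11.3]
ee_rot: [0.531, 0.468, 0.53, -0.467]
force: [-2.4, 0.5, 6.8]
grip_width: 0.553
```

Call:
{"op": "arm_command", "data": {
  "plan": [
    [-0.02, 0, 0, 0, 0.4],
    [-0.05, 0, 0, 0, 0.4],
    [-0.055, 0, 0, 0, 0.4],
    [-0.025, 0.01, 0.02, 0, 0.4],
    [0, 0.045, 0.05, 0, 0.4],
    [0, 0.045, 0.06, 0, 0.4],
    [0, 0, 0.05, 0, 0.4],
    [0, 0, 0.028, 0, 0.4],
    [0, 0, 0, 0, 0.4],
    [0, 0, 0, 0, 0.4]
  ]
}}

```text
time_s: 29.9
eef_pos: [638.1, -62.2, 160.2]
ee_rot: [0.53, 0.467, 0.531, -0.467]
force: [-0.1, -1.1, -2.3]
grip_width: 0.55
```

```bash
python3 - <<'E'
from h import *
go([646.4,-78.5,22],7.2)
W=cam("wrist","w14")
E
```

```text
t 29.90 pos [638.1 -62.2 160.2] head 7.2  turn 0.001 rad (0.0deg) then shift mm x 138.2 y 6.2 z 17.3 tilt -1.0 grip 0.550 F [-0.1 -1.1 -2.3]
```

View pics/w14.png

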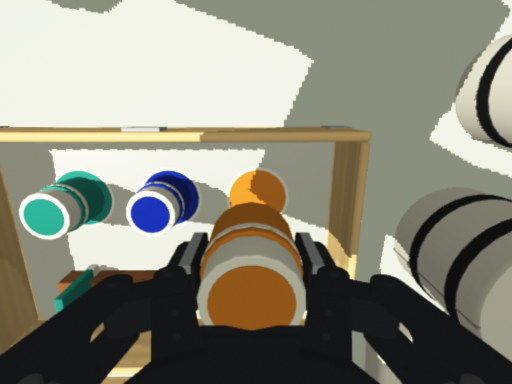

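Call:
{"op": "arm_command", "data": {
  "plan": [
    [0.03, 0.0062, 0.0172, 0, 0.4],
    [0.03, 0, 0, 0, 0.4],
    [0.04, 0, 0, 0, 0.4],
    [0.02, 0, 0, 0, 0.4],
    [0.012, 0, 0, 0, 0.4],
    [0.006, 0, 0, 0, 0.4],
    [0.002, 0, 0, 0, 0.4],
    [0, 0, 0, 0, 0.4]
  ]
}}

```text
time_s: 30.95
eef_pos: [647.0, -79.3, 20.9]
ee_rot: [0.531, 0.468, 0.53, -0.467]
force: [-0.3, -0.3, -0.7]
grip_width: 0.555
```

Call:
{"op": "arm_command", "data": {
  "plan": [
    [0.0015, 0, 0, 0, 0.4],
    [0, 0, 0, 0, 0.4]
  ]
}}

```text
time_s: 31.2
eef_pos: [647.0, -79.3, 19.4]
ee_rot: [0.531, 0.468, 0.53, -0.467]
force: [-0.7, -0.2, 2.3]
grip_width: 0.553
```

Contact. Release, check the case from above, then go to the ochre tile.

Call:
{"op": "arm_command", "data": {
  "plan": [
    [0, 0, 0, 0, 0.85],
    [0, 0, 0, 0, 0.85],
    [0, 0, 0, 0, 0.85],
    [-0.04, 0, 0, 0, 0.85],
    [-0.06, 0, 0, 0, 0.85],
    [-0.06, 0, 0, 0, 0.85],
    [-0.03, -0.04, 0.01, 0, 0.85],
    [0, -0.04, 0.02, 0, 0.85],
    [0, 0, 0, 0, 0.85],
    [0, 0, 0, 0, 0.85]
  ]
}}

```text
time_s: 32.45
eef_pos: [571.4, -118.9, 208.7]
ee_rot: [0.531, 0.468, 0.53, -0.467]
force: [-0.1, -0.6, 0.4]
grip_width: 0.854
```

```bash
python3 - <<'E'
from h import *
np.set_printoptions(precision=1,suppress=True)
go([598,309.5,120],9.0)
W=cam("wrist","w15")
E
```

```text
t 32.45 pos [ 571.4 -118.9  208.7] head 7.2  turn -0.031 rad (-1.8deg) then shift mm x 88.7 y 93.3 z -419.0 tilt -1.0 grip 0.854 F [-0.1 -0.6  0.4]
```

View pics/w15.png

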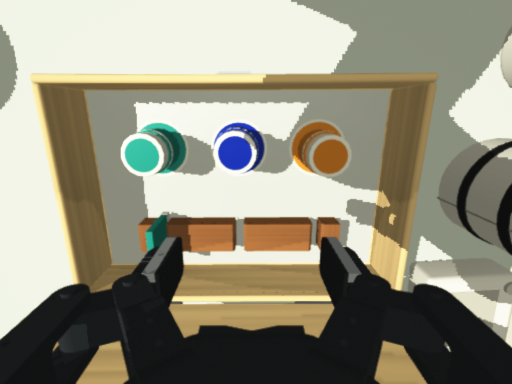

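Call:
{"op": "arm_command", "data": {
  "plan": [
    [0, 0, -0.04, -0.031, 0.5],
    [0, 0.013, -0.055, 0, 0.5],
    [0, 0.02, -0.055, 0, 0.5],
    [0, 0.02, -0.055, 0, 0.5],
    [0, 0.02, -0.055, 0, 0.5],
    [0, 0.02, -0.055, 0, 0.5],
    [0, 0, -0.055, 0, 0.5],
    [0, 0, -0.049, 0, 0.5],
    [0.05, 0, 0, 0, 0.5],
    [0.05, 0, 0, 0, 0.5],
    [0, 0, 0, 0, 0.5],
    [0, 0, 0, 0, 0.5]
  ],
  "squeeze": 40
}}

```text
time_s: 34.0
eef_pos: [599.6, 310.2, 110.8]
ee_rot: [0.538, 0.46, 0.537, -0.458]
force: [0.4, -0.4, 0.3]
grip_width: 0.5
```

```bash
python3 - <<'E'
from h import *
np.set_printoptions(precision=1,suppress=True)
go([598,309.5,39],9.0)
W=cam("wrist","w16")
E
```

```text
t 34.00 pos [599.6 310.2 110.8] head 9.0  turn 0.000 rad (0.0deg) then shift mm x 71.8 y -1.7 z 0.4 tilt -1.0 grip 0.500 F [ 0.4 -0.4  0.3]
```

View pics/w16.png

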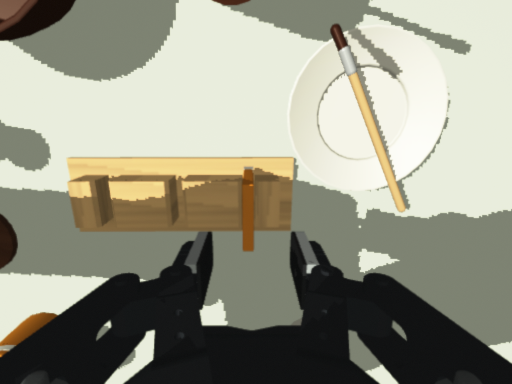

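Call:
{"op": "arm_command", "data": {
  "plan": [
    [0.025, -0.0015, 0, 0, 0.5],
    [0.025, 0, 0, 0, 0.5],
    [0.0213, 0, 0, 0, 0.5],
    [0, 0, 0, 0, 0.5],
    [0, 0, 0, 0, 0.0],
    [0, 0, 0, 0, 0.0],
    [0, 0, 0, 0, 0.0],
    [0, 0, 0, 0, 0.0],
    [0, 0, 0, 0, 0.0]
  ]
}}

```text
time_s: 35.17
eef_pos: [598.0, 309.5, 39.1]
ee_rot: [0.538, 0.46, 0.537, -0.458]
force: [-2.2, 0.4, 7.2]
grip_width: 0.088
```

Call:
{"op": "arm_command", "data": {
  "plan": [
    [-0.02, 0, 0, 0, 0],
    [-0.05, 0, 0, 0, 0],
    [-0.06, 0, 0, 0, 0],
    [-0.02, 0, 0.04, 0.008, 0],
    [0, 0, 0.06, 0.008, 0],
    [0, 0, 0.06, 0.008, 0],
    [0, 0, 0.06, 0.0075, 0],
    [0, 0, 0.06, 0, 0],
    [0, 0, 0.06, 0, 0],
    [0, 0, 0.06, 0, 0],
    [0, 0, 0, 0, 0]
  ]
}}

```text
time_s: 36.55
eef_pos: [651.1, -91.3, 188.2]
ee_rot: [0.53, 0.469, 0.529, -0.469]
force: [0.5, 1.0, -0.8]
grip_width: 0.088
```

```bash
python3 - <<'E'
from h import *
go([659.7,-184.5,100],7.2)
W=cam("wrist","w17")
E
```

```text
t 36.55 pos [651.1 -91.3 188.2] head 6.9  turn -0.005 rad (-0.3deg) then shift mm x 88.2 y -3.1 z 93.6 tilt -1.0 grip 0.088 F [ 0.5  1.  -0.8]
```

View pics/w17.png

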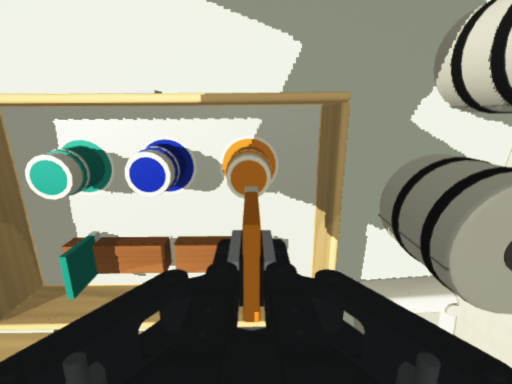

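Call:
{"op": "arm_command", "data": {
  "plan": [
    [0, -0.003, 0.045, -0.005, 0],
    [0, 0, 0.0486, 0, 0],
    [0, 0, 0, 0, 0],
    [0.04, 0, 0, 0, 0],
    [0.045, 0, 0, 0, 0],
    [0, 0, 0, 0, 0],
    [0, 0, 0, 0, 0]
  ]
}}

```text
time_s: 37.48
eef_pos: [661.2, -179.5, 105.0]
ee_rot: [0.533, 0.466, 0.531, -0.466]
force: [0.5, -0.3, -0.3]
grip_width: 0.086
```

```bash
python3 - <<'E'
from h import *
go([659.7,-184.5,41],7.2)
W=cam("wrist","w18")
crop(W,180,130,150,150,4,"w18c")
E
```

```text
t 37.48 pos [ 661.2 -179.5  105. ] head 7.5  turn 0.006 rad (0.3deg) then shift mm x 64.0 y -2.1 z 4.7 tilt -1.0 grip 0.086 F [ 0.5 -0.3 -0.3]
```

View pics/w18c.png

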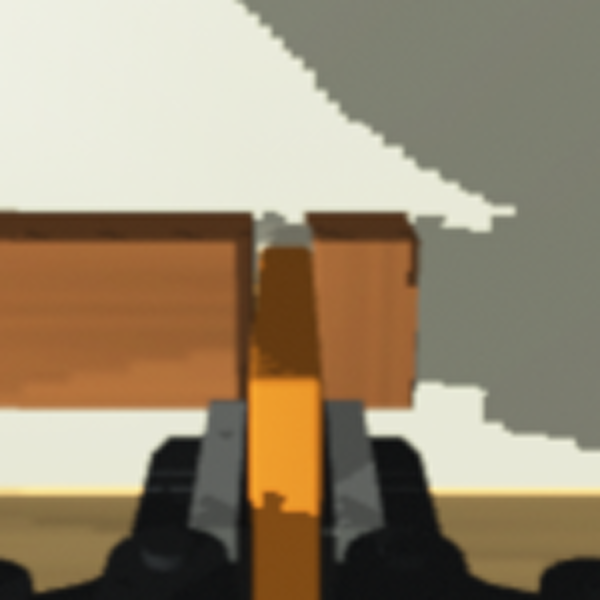

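Call:
{"op": "arm_command", "data": {
  "plan": [
    [0, -0.0018, 0.0045, 0.005, 0],
    [0.02, 0, 0, 0, 0],
    [0.02, 0, 0, 0, 0],
    [0.01, 0, 0, 0, 0],
    [0.006, 0, 0, 0, 0],
    [0.005, 0, 0, 0, 0],
    [0, 0, 0, 0, 0],
    [0, 0, 0, 0, 0]
  ]
}}

```text
time_s: 38.52
eef_pos: [659.1, -185.0, 41.4]
ee_rot: [0.531, 0.468, 0.53, -0.468]
force: [2.0, -1.4, -2.6]
grip_width: 0.087
```

```bash
python3 - <<'E'
from h import *
go([659.7,-184.5,40],7.2)
W=cam("wrist","w19")
crop(W,180,130,150,150,4,"w19c")
E
```

```text
t 38.52 pos [ 659.1 -185.    41.4] head 7.2  turn -0.000 rad (-0.0deg) then shift mm x 1.4 y 0.7 z -0.4 tilt -1.0 grip 0.087 F [ 2.  -1.4 -2.6]
```

View pics/w19c.png

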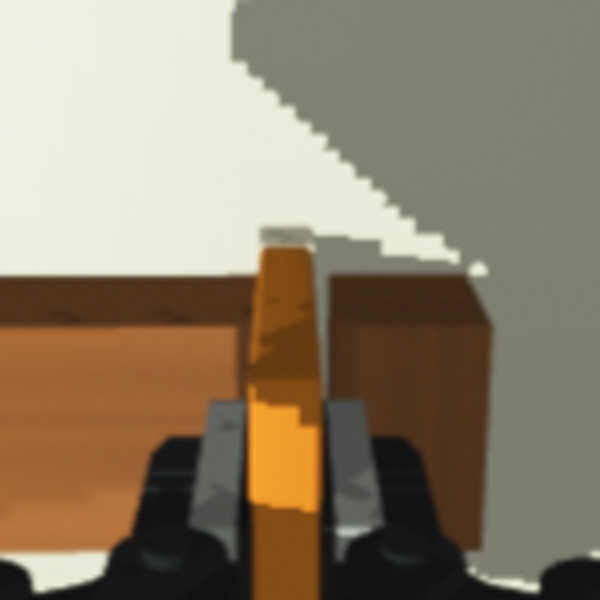

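Call:
{"op": "arm_command", "data": {
  "plan": [
    [0.001, 0.0008, 0, 0, 0],
    [0.001, 0, 0, 0, 0],
    [0, 0, 0, 0, 0]
  ]
}}

```text
time_s: 38.95
eef_pos: [659.5, -185.0, 41.1]
ee_rot: [0.53, 0.467, 0.53, -0.468]
force: [-5.2, 1.3, 9.8]
grip_width: 0.089
```

Call:
{"op": "arm_command", "data": {
  "plan": [
    [0, 0, 0, 0, 0.4],
    [0, 0, 0, 0, 0.4],
    [0, 0, 0, 0, 0.4],
    [-0.03, 0, 0, 0, 0.4],
    [-0.06, 0, 0, 0, 0.4],
    [-0.06, 0, 0, 0, 0.4],
    [-0.04, -0.04, -0.02, 0, 0.4],
    [-0.01, -0.05, -0.04, 0, 0.4],
    [0, 0, -0.04, 0, 0.4],
    [0, 0, 0, 0, 0.4],
    [0, 0, 0, 0, 0.4]
  ]
}}

```text
time_s: 40.33
eef_pos: [560.2, -98.5, 238.9]
ee_rot: [0.53, 0.468, 0.53, -0.468]
force: [0.5, 0.8, 1.2]
grip_width: 0.403
```

```bash
python3 - <<'E'
from h import *
np.set_printoptions(precision=1,suppress=True)
go([659.7,-184.5,41],7.2)
W=cam("wrist","w20");T=cam("top","t20");S=cam("scene","s20")
for q in ["tile_teal","tile_ochre","jar_teal","jar_blue","jar_ochre","spot_teal","spot_blue","spot_ochre","case_lid_handle","case_lid_hinge"]:
    for n,c in (("wrist",W),("scene",S),("top",T)):
        for x in ctrl.place_of(n,q)[:2]: 
            if x["score"]>.4: print(q,n,np.array(x["uv"]),round(x["score"],2),at_z(c,x["uv"],8))
E
```

```text
t 40.33 pos [560.2 -98.5 238.9] head 7.2  turn -0.000 rad (-0.0deg) then shift mm x 197.9 y 88.0 z 97.8 tilt -1.0 grip 0.403 F [0.5 0.8 1.2]
tile_teal wrist [179. 232.] 0.74 [ 468.9 -204.3    8. ]
tile_teal scene [136.2 191.3] 0.53 [ 473.8 -213.3    8. ]
tile_ochre wrist [314.7 232.7] 0.58 [ 662.8 -181.1    8. ]
tile_ochre scene [133.8 248.3] 0.56 [ 660.  -188.1    8. ]
jar_teal wrist [174.9 163.1] 0.82 [ 458.2 -104.9    8. ]
jar_teal scene [171.4 185.3] 0.61 [ 454.3 -113.1    8. ]
jar_teal top [343.5 213.7] 0.6 [ 459.4 -103.7    8. ]
jar_blue wrist [245.1 161.6] 0.79 [551.1 -91.1   8. ]
jar_blue scene [174.5 213.2] 0.97 [552.6 -93.4   8. ]
jar_blue scene [172.6 187.1] 0.55 [ 461.  -108.8    8. ]
jar_blue top [336.5 176.6] 0.75 [558.  -84.3   8. ]
jar_ochre wrist [316.8 160.4] 0.87 [646.  -77.7   8. ]
jar_ochre scene [175.3 240.3] 0.94 [638.1 -82.3   8. ]
jar_ochre scene [249.9 173. ] 0.77 [413.4 116.3   8. ]
jar_ochre top [261.9 227.6] 0.91 [418.2 112.3   8. ]
jar_ochre top [336.  143.8] 0.9 [646.5 -82.3   8. ]
spot_teal wrist [176.2 158.4] 0.98 [459.6 -98.4   8. ]
spot_teal scene [
[... 157 characters left out ...]
blue scene [175.  245.3] 0.45 [653.  -81.5   8. ]
spot_blue top [337.6 179.3] 0.62 [550.8 -87.3   8. ]
spot_ochre wrist [316.3 163.4] 0.84 [646.1 -81.7   8. ]
spot_ochre wrist [182.9 232.4] 0.55 [ 474.5 -204.3    8. ]
spot_ochre scene [174.5 242. ] 0.62 [643.2 -83.9   8. ]
spot_ochre top [333.3 140.3] 0.61 [655.8 -75.    8. ]
case_lid_handle scene [ 45.6 150.3] 0.68 [ 299.3 -542.1    8. ]
case_lid_handle top [489.5 150.2] 0.88 [ 637.5 -494.6    8. ]
case_lid_hinge wrist [246.  299.8] 0.77 [ 578.2 -305.5    8. ]
case_lid_hinge scene [106.  207.3] 0.71 [ 528.6 -290.     8. ]
case_lid_hinge scene [283.8 158. ] 0.47 [355.6 221.6   8. ]
case_lid_hinge top [413.4 166.8] 0.62 [ 588.5 -290.1    8. ]
```

View pics/w20.png

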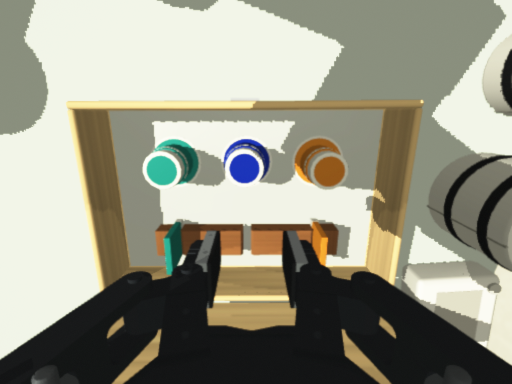

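View pics/t20.png

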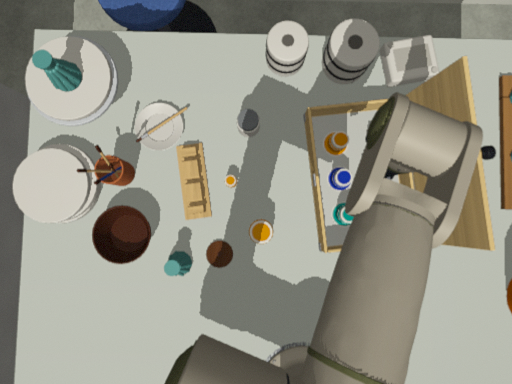

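View pics/s20.png

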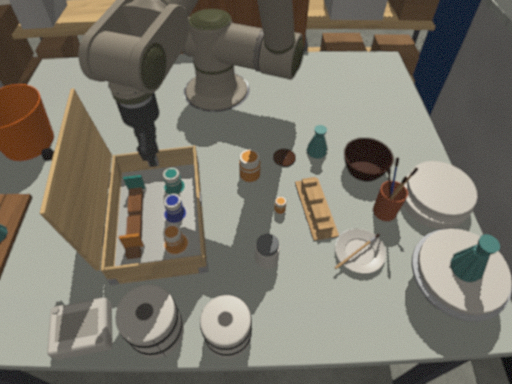

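```bash
python3 - <<'E'
from h import *
np.set_printoptions(precision=1,suppress=True)
W=cam("wrist");T=cam("top");S=cam("scene")
h=np.radians(7.2);y=np.array([np.cos(h),np.sin(h),0]);x=np.array([y[1],-y[0],0]);c=np.array([557.8,-135.3,0])
loc=lambda P:np.array([(P-c)@x,(P-c)@y,P[2]])
for n,uv in [("teal",(163,168.5)),("blue",(244,168)),("ochre",(327,170))]: print(n,loc(at_z(W,uv,68)))
P,e=tri([(T,(488,152.5)),(S,(47,154.5))]);print("knob",P,loc(P),e)
for n,t,s in [("lid free far corner",(466,60),(72,87)),("free near corner",(493,248),(66,89))]:
    P,e=tri([(T,t),(S,s)]);print(n,P,loc(P),e)
def w(l): return c+l[0]*x+l[1]*y+np.array([0,0,l[2]])
for l in [(150,-183,318),(150,183,318),(120,-183,80),(120,183,80),(192,0,282)]: print(l,proj(T,w(l)),proj(S,w(l)))
print(w((200,-80,0)),w((0,-80,0)))
go(w((200,-80,355)),7.2)
E
```

```text
teal [-47.5 -92.7  68. ]
blue [-48.1  -1.3  68. ]
ochre [-45.7  92.6  68. ]
knob [ 582.  -321.9  283.8] [188.2   0.7 283.8] [np.float64(0.17407729779431), np.float64(0.17407729779439327)]
lid free far corner [ 665.2 -152.3  517.1] [ 30.3 104.4 517.1] [np.float64(0.10350680735022284), np.float64(0.10350680735009445)]
free near corner [ 400.5 -315.3  316.1] [ 158.9 -178.6  316.1] [np.float64(5.652210539316418), np.float64(5.65221053931648)]
(150, -183, 318) [492.8 250.8] [72.2 87.6]
(150, 183, 318) [465.2  56.2] [ 40.5 212.8]
(120, -183, 80) [420.6 242.8] [113.1 153.8]
(120, 183, 80) [401.5  97.1] [100.3 269.6]
(192, 0, 282) [489.3 152.8] [ 45.6 155. ]
[ 503.5 -343.7    0. ] [ 478.4 -145.3    0. ]
t 42.12 pos [559.9 -98.1 239. ] head 7.2  turn -0.000 rad (-0.0deg) then shift mm x -116.0 y -86.7 z 236.6 tilt -1.0 grip 0.395 F [0.9 0.1 0.4]
```

Call:
{"op": "arm_command", "data": {
  "plan": [
    [-0.04, 0, 0, 0, 0],
    [-0.05, -0.02, 0, 0, 0],
    [-0.03, -0.03, 0, 0, 0],
    [0, -0.037, 0, 0, 0],
    [0, 0, 0, 0, 0],
    [0, 0, 0, 0, 0]
  ]
}}

```text
time_s: 42.88
eef_pos: [473.9, -109.0, 359.0]
ee_rot: [0.53, 0.468, 0.53, -0.468]
force: [0.6, -0.9, -0.0]
grip_width: -0.001
```

Call:
{"op": "arm_command", "data": {
  "plan": [
    [0, 0, 0.04, 0, 0],
    [0, 0, 0.05, 0, 0],
    [0, 0, 0.05, 0, 0],
    [0, 0, 0.05, 0, 0],
    [0, 0, 0.047, 0, 0],
    [0, 0, 0, 0, 0],
    [0, 0, 0, 0, 0]
  ]
}}

```text
time_s: 43.75
eef_pos: [503.8, -343.6, 358.4]
ee_rot: [0.53, 0.468, 0.531, -0.467]
force: [0.4, 0.7, -0.2]
grip_width: 0.002
```

```bash
python3 - <<'E'
from h import *
go([503.5,-343.7,280],7.2)
W=cam("wrist","w21");S=cam("scene","s21");print(ctrl.sense()["joints"])
E
```

```text
t 43.75 pos [ 503.8 -343.6  358.4] head 7.2  turn 0.000 rad (0.0deg) then shift mm x 78.4 y -0.3 z 0.0 tilt -1.0 grip 0.002 F [ 0.4  0.7 -0.2]
[-7.89986155e-01  4.71417103e-01  9.45872859e-01  1.28224172e-04
  1.72398036e+00 -9.16846173e-01]
```

View pics/w21.png

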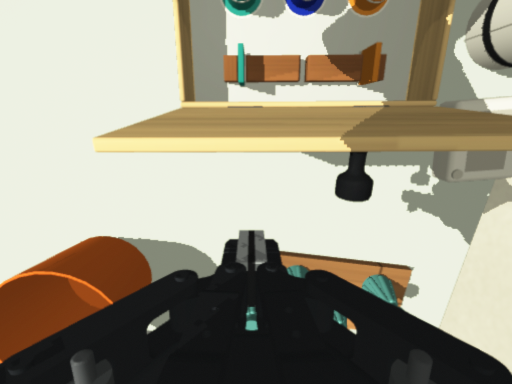

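View pics/s21.png

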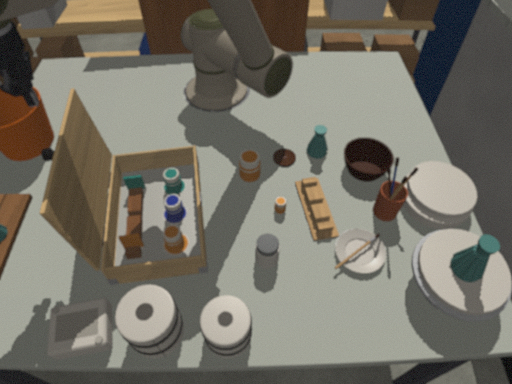

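```bash
python3 - <<'E'
import numpy as np
p=(200,280)
for th in [1.7,1.6,1.45,1.3,1.15,1.0,.85,.7,.55,.4,.25,.12,0.0]:
    r=200;t=10+11*np.sin(th)
    q=(120-r*np.cos(th)+t*np.sin(th),80+r*np.sin(th)+t*np.cos(th))
    print(th,np.round(q,0),"row x %.3f z %.3f"%(-(q[1]-p[1])/1000,(q[0]-p[0])/1000));p=q
E
```

```text
1.7 [167. 276.] row x 0.004 z -0.033
1.6 [147. 279.] row x -0.004 z -0.020
1.45 [117. 281.] row x -0.002 z -0.030
1.3 [ 86. 278.] row x 0.003 z -0.030
1.15 [ 57. 271.] row x 0.007 z -0.030
1.0 [ 28. 259.] row x 0.012 z -0.028
0.85 [  2. 242.] row x 0.016 z -0.026
0.7 [-22. 222.] row x 0.020 z -0.024
0.55 [-42. 198.] row x 0.024 z -0.020
0.4 [-59. 171.] row x 0.027 z -0.016
0.25 [-71. 142.] row x 0.029 z -0.012
0.12 [-77. 115.] row x 0.027 z -0.007
0.0 [-80.  90.] row x 0.025 z -0.003
```

Call:
{"op": "arm_command", "data": {
  "plan": [
    [0.03, 0, 0, 0, 0],
    [0.03, 0, 0, 0, 0],
    [0.018, 0, 0, 0, 0],
    [0, 0, 0, 0, 0],
    [0, 0, -0.015, 0, 0],
    [0, 0, -0.013, 0, 0],
    [0, 0, -0.01, 0, 0],
    [0, 0, -0.01, 0, 0],
    [0, 0, 0, 0, 0]
  ]
}}

```text
time_s: 44.98
eef_pos: [497.2, -295.8, 281.3]
ee_rot: [0.531, 0.468, 0.531, -0.467]
force: [-0.2, 0.4, 0.9]
grip_width: 0.001
```

```bash
python3 - <<'E'
from h import *
W=cam("wrist","w22");S=cam("scene","s22")
im=np.hstack([W["color"],S["color"]])[:,:,::-1];cv2.imwrite("pics/c22.png",cv2.resize(im,(800,300)))
E
```

```text
(no output)
```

View pics/c22.png

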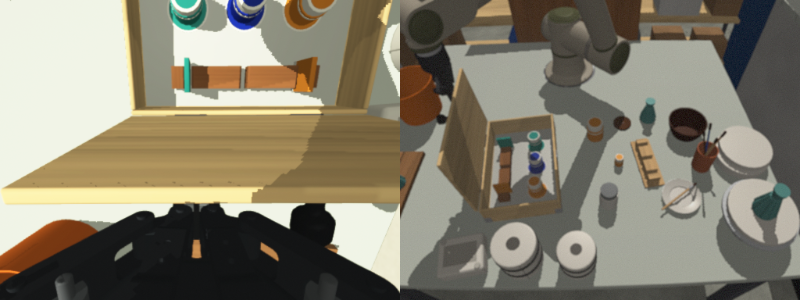

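Call:
{"op": "arm_command", "data": {
  "plan": [
    [0, -0.01, 0.004, 0, 0],
    [0, -0.015, 0, 0, 0],
    [0, 0, -0.012, 0, 0],
    [0, 0, -0.015, 0, 0],
    [0, 0, -0.015, 0, 0],
    [0, 0, -0.015, 0, 0],
    [0, 0, 0, 0, 0]
  ]
}}

```text
time_s: 45.95
eef_pos: [466.0, -245.5, 281.3]
ee_rot: [0.531, 0.467, 0.531, -0.467]
force: [0.5, 1.1, 0.2]
grip_width: 0.0
```

```bash
cat >> h.py <<'E'
_h=np.radians(7.2);Y=np.array([np.cos(_h),np.sin(_h),0]);X=np.array([Y[1],-Y[0],0]);C=np.array([557.8,-135.3,0])
loc=lambda P:np.round([(np.array(P)-C)@X,(np.array(P)-C)@Y,P[2]],1)
E
python3 - <<'E'
from h import *
s=ctrl.sense();print(loc(s["eef_pos"]),s["force"])
W=cam("wrist","w23");S=cam("scene","s23")
im=np.hstack([W["color"],S["color"]])[:,:,::-1];cv2.imwrite("pics/c23.png",cv2.resize(im,(800,300)))
E
```

```text
[  97.9 -104.9  281.3] [0.50245288 1.06075205 0.22748005]
```

View pics/c23.png

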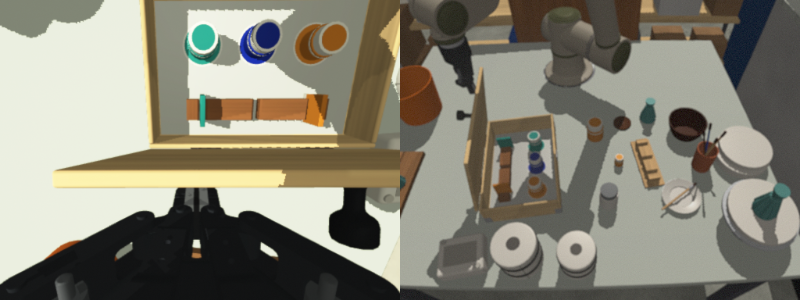

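Call:
{"op": "arm_command", "data": {
  "plan": [
    [0.003, 0, -0.012, 0, 0],
    [0.003, 0, -0.015, 0, 0],
    [0.004, 0, -0.015, 0, 0],
    [0.006, 0, -0.014, 0, 0],
    [0.006, 0, -0.014, 0, 0],
    [0, 0, 0, 0, 0]
  ]
}}

```text
time_s: 46.8
eef_pos: [456.9, -176.3, 258.6]
ee_rot: [0.53, 0.467, 0.531, -0.467]
force: [0.6, -0.1, -0.7]
grip_width: -0.003
```

```bash
python3 - <<'E'
from h import *
s=ctrl.sense();print(loc(s["eef_pos"]),s["force"])
W=cam("wrist","w24");S=cam("scene","s24")
im=np.hstack([W["color"],S["color"][80:300,60:353].repeat(1,0)[:220,:293]]  if 0 else [W["color"],cv2.resize(S["color"][100:292,80:336],(512,384))])[:,:,::-1];cv2.imwrite("pics/c24.png",cv2.resize(im,(800,300)))
E
```

```text
[  28.  -105.3  258.6] [ 0.59457944 -0.11313706 -0.72930012]
```

View pics/c24.png

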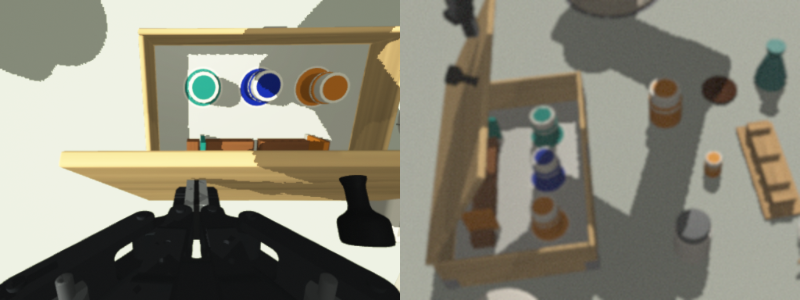

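Call:
{"op": "arm_command", "data": {
  "plan": [
    [0.008, 0, -0.013, 0, 0],
    [0.008, 0, -0.013, 0, 0],
    [0.01, 0, -0.012, 0, 0],
    [0.01, 0, -0.012, 0, 0],
    [0.012, 0, -0.01, 0, 0],
    [0.012, 0, -0.01, 0, 0],
    [0, 0, 0, 0, 0]
  ]
}}

```text
time_s: 47.78
eef_pos: [447.8, -107.2, 198.0]
ee_rot: [0.53, 0.467, 0.531, -0.468]
force: [-0.4, -0.2, -0.3]
grip_width: -0.002
```

```bash
python3 - <<'E'
from h import *
s=ctrl.sense();print(loc(s["eef_pos"]),s["force"])
W=cam("wrist");S=cam("scene")
im=np.hstack([W["color"],cv2.resize(S["color"][100:292,80:336],(512,384))])[:,:,::-1];cv2.imwrite("pics/c25.png",cv2.resize(im,(800,300)))
E
```

```text
[ -41.7 -105.6  198. ] [-0.40813352 -0.23627413 -0.27039779]
```

View pics/c25.png

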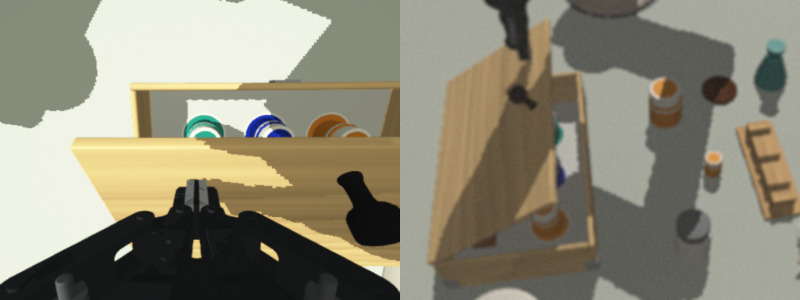

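Call:
{"op": "arm_command", "data": {
  "plan": [
    [0.013, 0, -0.008, 0, 0],
    [0.014, 0, -0.008, 0, 0],
    [0.015, 0, -0.006, 0, 0],
    [0.014, 0, -0.006, 0, 0],
    [0.014, 0, -0.004, 0, 0],
    [0.014, 0, -0.003, 0, 0],
    [0.01, 0, -0.001, 0, 0],
    [0.008, 0, 0, 0, 0],
    [0, 0, 0, 0, 0]
  ]
}}

```text
time_s: 49.0
eef_pos: [443.6, -72.4, 96.5]
ee_rot: [0.53, 0.468, 0.531, -0.468]
force: [-0.1, 0.4, 0.2]
grip_width: 0.001
```

Call:
{"op": "arm_command", "data": {
  "plan": [
    [0.003, 0, 0, 0, 0],
    [0.002, 0, 0, 0, 0],
    [0.002, 0, 0, 0, 0],
    [0, 0, 0, 0, 0]
  ]
}}

```text
time_s: 49.5
eef_pos: [444.0, -72.5, 90.5]
ee_rot: [0.531, 0.468, 0.53, -0.468]
force: [-1.3, 1.4, 6.9]
grip_width: -0.0
```

Call:
{"op": "arm_command", "data": {
  "plan": [
    [0.001, 0, 0, 0, 0],
    [0.001, 0, 0, 0, 0],
    [0, 0, 0, 0, 0],
    [0, 0, 0, 0, 0]
  ]
}}

```text
time_s: 50.0
eef_pos: [444.1, -72.5, 90.2]
ee_rot: [0.531, 0.468, 0.53, -0.467]
force: [-9.7, 3.1, 30.0]
grip_width: -0.001
```

Call:
{"op": "arm_command", "data": {
  "plan": [
    [-0.01, 0, 0, 0, 0],
    [-0.04, 0, 0, 0, 0],
    [-0.06, 0, 0, 0, 0],
    [-0.06, 0, 0, 0, 0],
    [-0.03, -0.02, -0.05, 0, 0],
    [0, -0.03, -0.06, 0, 0],
    [0, -0.04, -0.06, 0, 0],
    [0, -0.04, -0.05, 0, 0],
    [0, 0, 0, 0, 0],
    [0, 0, 0, 0, 0]
  ]
}}

```text
time_s: 51.25
eef_pos: [297.5, 117.2, 288.1]
ee_rot: [0.531, 0.468, 0.53, -0.468]
force: [0.4, -0.3, 0.2]
grip_width: 0.003
```

```bash
python3 - <<'E'
from h import *
np.set_printoptions(precision=1,suppress=True)
W=cam("wrist","w26");S=cam("scene","s26");T=cam("top","t26")
w=lambda l:C+l[0]*X+l[1]*Y+np.array([0,0,l[2]])
for l in [(-120,-183,90),(-120,183,90),(-120,-183,102),(-90,0,125),(-90,0,133)]: print(l,proj(S,w(l)),proj(T,w(l)))
print([(x["uv"],x["score"]) for x in ctrl.place_of("scene","case_lid_handle")],[(x["uv"],x["score"]) for x in ctrl.place_of("top","case_lid_handle")])
crop(S,60,100,200,190,3,"s26c")
E
```

```text
(-120, -183, 90) [195.6 142. ] [324.2 253.6]
(-120, 183, 90) [204.  254.4] [307.2 105.8]
(-120, -183, 102) [195.1 139. ] [325.1 254.2]
(-90, 0, 125) [185.6 184.7] [330.5 176.1]
(-90, 0, 133) [185.2 182.7] [331.1 175.8]
[([186.8, 184.1], 0.91)] [([331.6, 174.4], 0.94)]
```

View pics/s26c.png

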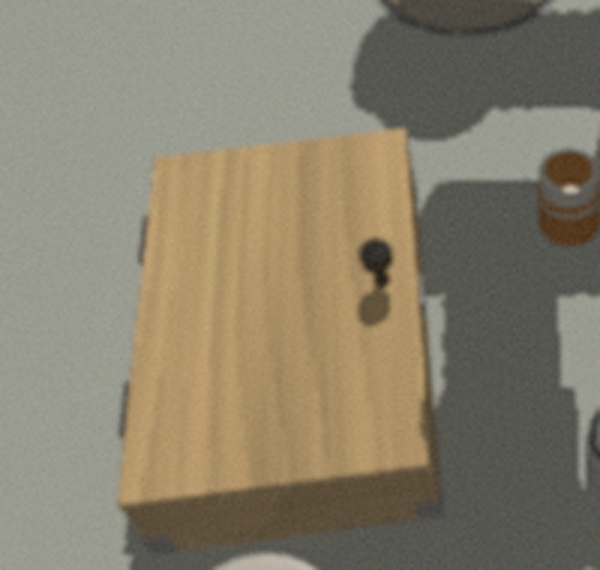

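View pics/t26.png

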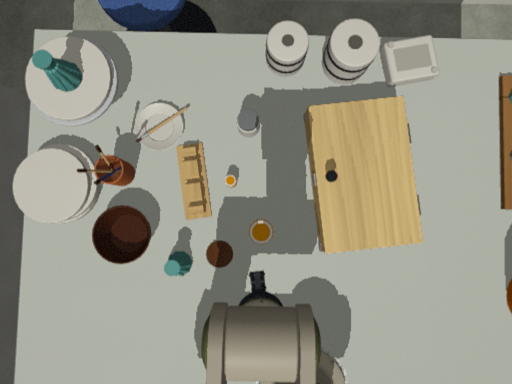

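```bash
python3 - <<'E'
from h import *
s=ctrl.sense();print(s["time_s"],s["force"]);print(ctrl.finish_job())
E
```

```text
51.5 [0.18405707 0.66702109 0.14591963]
the job is handed in; nothing more can be done
None
```

I handed the job in at 51.5 s (limit 210 s). `finish_job` gave no verdict, so what follows is from my own checks.

**What I did**
- I swapped the teal and blue jars, using the empty ochre spot as a stopover.
- I stood the middle-sized ochre jar on its spot. Its cap measured about 41–44 mm; the large and small look-alikes measured about 57 and 30 mm and stayed where they were.
- I put the teal and ochre tiles in their slots. No blue tile was in the rack.
- I pushed the lid shut from its outer face.

**Last checks**
- **Jars:** before closing, the caps measured within about 4 mm of their spot centres. The jars still looked in place in the last picture before the lid hid them, at roughly 0.5–0.6 rad open. I could not see inside after that.
- **Tiles:** both tiles stood upright. Each met the floor with about 10 N, at a height that puts its foot on the case floor.
- **Lid:** it met a hard stop at z = 90 mm under 30 N. The knob showed within about 2 px of its shut position in both cameras.
- **Other things:** nothing else on the bench looked moved in the last top view.

**Disagreements**
- I saw no jar knocked aside at any point.
- Some heights worked out from the wrist and top cameras together were off by up to about 45 mm, because those two views are nearly parallel. For the jars I used heights from the wrist and scene cameras, which matched the given sizes to within about 5 mm. For the teal tile's top both pairs read 9–12 mm low, so I took the given size.

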